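# Load the curing drawer and start the cure

## Robot

A 7-joint arm with a two-finger parallel gripper is mounted at the origin on the work surface. World frame = base frame: x ahead of the robot, y to its left, z up, the work surface at z = 0. Lengths are in m, angles in rad, forces in N, time in s.
With the tool pointing down it reaches from about 0.4 to 0.9 m from the base axis. Payload 5.6 kg.
Tool frame: the origin (TCP) lies at the very end of the fingers, on their centre line; the grasp point (between the pads) lies 19 mm behind it; z points along the fingers, y is the line along which they close (so a half turn about z gives the same grasp; the last joint's range is limited). The gripper opens to 92 mm and grips with 3 to 60 N. Pads are 20 mm wide; open, the fingers measure 128 mm over their backs; the gripper's body (75 mm by 189 mm) begins 69 mm behind the grasp point.
Start: joints at [1.195, 0.468, -0.012, 1.603, 0.006, 1.071, -0.056], TCP at [0.212, -0.614, 0.215] pointing down, gripper open.
Joint ranges: [-2.53, 2.53], [-0.31, 2.02], [-1.57, 1.55], [0.28, 2.44], [-1.29, 4.43], [0.15, 1.84], [-2.92, 2.92]. Speed limits (rad/s): [2.57, 2.57, 3.14, 3.14, 3.14, 3.14, 3.14].

## Interface

Orientations are given as a unit quaternion [x, y, z, w].
In Python, from workcell import robot, cams, job gives the robot as it stands.
- The arm moves only by the tool jog_arm, never from a script. Its argument "series" is a list of rows, each a list of 4 numbers: the shift along the tool's x, y, z in m, then the turn about the tool's z in degrees. A call has 1 to 20 rows; each row shifts and turns the commanded pose from where the row before left it, along the tool's axes as they then stand; what a row does not reach is not made up. A row lasts 1/12 s, in which the tool goes at most 41.7 mm and 7.16 degrees, less where a joint would pass 70% of its speed; a pose out of reach is approached as far as the arm can. A call with a gripper value outside its range is refused whole. "hand" is the closure, from -1 (fully open) to 1 (shut), set as the call begins (left out, the last holds). The fingers move at their own pace and stop on an object; "squeeze" is the grip in N (left out, the last holds). Time passes only in rows, so rows that do not move let the fingers close. It gives the time, the measured TCP pose, the force, the opening and the grip force at its end, in the units of the state.
- robot.sense(): the state, without advancing time (a new reading comes with each control period).
- cams.snapshot(name): name is "scene" or "top" or "wrist"; returns the picture (400x640x3 uint8, red, green, blue); there is no depth.
- cams.camera_info(name): a dict with "mtx" (3x3 intrinsics, pixels), "extrinsics" (4x4, takes a point from camera to world coordinates). Camera axes: x right, y down, z forward; pixel columns grow to the right and rows downward; lengths in m; the calibration is good to about 2 mm. A picture is of the moment at which its call begins: read the wrist's pose just before it. camera_info takes no time and is no camera call; for the wrist camera it gives the pose at the moment of the call.
- job.job_done(): hands the job in; it is judged then, once.
The state is a dict: "time": time; "joint_positions": joint angles; "qvel": joint speeds; "joint_efforts": joint torques, N m; "eef_pos": TCP position; "orientation": TCP orientation; "force": force on the tool from outside, world axes, zero at the start; "torque": the same for the moment, N m; "grip_width": finger opening in m; "finger_force": force on a finger pad.
Only numpy, scipy, OpenCV 4.12 (cv2) and the standard library are available. Lean on these libraries where they do the work, as an engineer would, in place of code of your own. Each camera call takes 0.05 s, during which the arm holds its last target. There are 200 camera calls.

## Task

Cure the fresh prints: pull the curing unit's drawer fully open by its handle, balance every white printed part that lies on the mat on a rubber dome in the drawer, one part to a dome, lying level. Then push the drawer gently and fully home without the parts falling off, twist the key on top of the unit clockwise to its stop and let it spring back, with the parts still balanced inside. Leave the mug, bottles, tape and tools where they are.

Things in the scene. Friction and masses are not known exactly. Their poses are not given: they have to be found in the camera images.
- unit: Low white curing unit, fixed to the table, 350 mm wide (y), 200 mm deep (x) and 125 mm high, with an amber see-through top. Origin on the table under the middle of its front edge; x points from the front to the back (the drawer comes out towards -x, the robot's side), z up. It stands turned by up to 5 degrees. The green mat is 2 mm thick.
- drawer (a joint): Opening of the only drawer: 0 m shut, 0.17 m fully open (stop). It slides with about 2 N of friction and stays where it is left.
- handle (a point): Middle of the straight bar handle of the drawer, 120 mm long along y, about 10 mm thick, 92 mm above the table. Its centre line is 35 mm in front of the drawer's front panel, which is 16 mm thick, 350 mm wide and reaches up to 116 mm, 9 mm below the unit's top. Moves with the drawer, axes as the unit's.
- dome0 (a point): Top of the rightmost rubber dome, as the robot sees it. Four domes fixed in the drawer in a row along y, 85 mm apart, tops 63 mm above the table, 101 mm behind the front face of the drawer's front panel. Each is a spherical cap of radius 40 mm standing 18 mm out of the flat deck. A part stays level on it only if its centre is within a few mm of over this point. Axes as the unit's.
- dome1 (a point): Top of the second dome from the right, like dome0.
- dome2 (a point): Top of the third dome from the right, like dome0.
- dome3 (a point): Top of the leftmost dome, like dome0. Rims round the deck, which is 322 mm wide: 15 mm high at the sides, 30 mm at the back. With the drawer fully open the domes lie 85 mm in front of the unit's front edge.
- key (a joint): Turn of the key, rad: 0 at rest, grows clockwise seen from above to a stop at 1.2. A spring (0.12 N m/rad) turns it back when let go.
- key_grip (a point): Centre of the key's upright flat grip, on its axis, 154 mm above the table: 36 mm long (along the unit's x at rest), 10 mm thick, 26 mm high (its foot 16 mm, its top 42 mm above the unit's top). Turns with the key.
- clip_long: Folded bag clip, a plain bar 110 x 24 x 22 mm, 60 g. White plastic, same above as below. Origin at its centre (also its centre of mass); x along its length, y across its width, z up as it lies. Loose, lies flat on the green mat left or right of the unit.
- clip_short: Short folded bag clip, a plain bar 76 x 24 x 22 mm, 45 g. White plastic, same above as below. Origin at its centre (also its centre of mass); x along its length, y across its width, z up as it lies. Loose, lies flat on the green mat left or right of the unit.
- winder: Cable winder, H-shaped seen from above, 70 x 46 x 22 mm, 50 g: a waist 44 mm long and 26 mm wide (grip it here) between two end flanges 13 mm long and 46 mm wide. White plastic, same above as below. Origin at its centre (also its centre of mass); x along its length, y across its width, z up as it lies. Loose, lies flat on the green mat left or right of the unit.
- guide: Drill guide block with three holes, 60 x 36 x 24 mm, 60 g. White plastic, same above as below. Origin at its centre (also its centre of mass); x along its length, y across its width, z up as it lies. Loose, lies flat on the green mat left or right of the unit.
- tape: Roll of tape, 90 mm across, 24 mm high, lying on top of the unit at the back. Origin at the middle of its underside. Not part of the job; leave it alone.
- driver: Screwdriver, 170 mm long, lying on the mat at the far left. Not part of the job; leave it alone.
- scraper: Scraper, 200 mm long, lying on the mat at the far right. Not part of the job; leave it alone.
- mug: White mug, 76 mm across, 85 mm high, on a wooden coaster, right of the unit. Origin at the middle of its underside. Not part of the job; leave it alone.
- glue: Glue bottle, 44 mm across, 110 mm high, left of the unit. Origin at the middle of its underside. Not part of the job; leave it alone.
- jar: Jar, 60 mm across, 70 mm high, left of the unit. Origin at the middle of its underside. Not part of the job; leave it alone.
Things that resemble listed ones, but are neither listed nor needed, are in the scene too. Leave any orange or pink look-alike of the clip_short alone.

How it is judged:
On the way, in this order (a step that is already met when the one before it is completed fails the run):
1. the drawer is pulled fully open (value of joint drawer above 0.145 m), for 0.2 s.
2. with the drawer open, every part is balanced on a dome and let go (value of joint drawer above 0.145 m and ((horizontal distance between clip_long and dome0 below 0.015 m and z of clip_long in the frame of dome0 between 0.006 and 0.026 m) or (horizontal distance between clip_long and dome1 below 0.015 m and z of clip_long in the frame of dome1 between 0.006 and 0.026 m) or (horizontal distance between clip_long and dome2 below 0.015 m and z of clip_long in the frame of dome2 between 0.006 and 0.026 m) or (horizontal distance between clip_long and dome3 below 0.015 m and z of clip_long in the frame of dome3 between 0.006 and 0.026 m)) and (angle between the z axis of clip_long and the z axis of unit, either way round below 0.26 rad or angle between the y axis of clip_long and the z axis of unit, either way round below 0.26 rad) and contact force between the fingers and clip_long below 0.05 N and linear speed of each of clip_long, clip_short, winder, guide below 0.05 m/s and ((horizontal distance between clip_short and dome0 below 0.015 m and z of clip_short in the frame of dome0 between 0.006 and 0.026 m) or (horizontal distance between clip_short and dome1 below 0.015 m and z of clip_short in the frame of dome1 between 0.006 and 0.026 m) or (horizontal distance between clip_short and dome2 below 0.015 m and z of clip_short in the frame of dome2 between 0.006 and 0.026 m) or (horizontal distance between clip_short and dome3 below 0.015 m and z of clip_short in the frame of dome3 between 0.006 and 0.026 m)) and (angle between the z axis of clip_short and the z axis of unit, either way round below 0.26 rad or angle between the y axis of clip_short and the z axis of unit, either way round below 0.26 rad) and contact force between the fingers and clip_short below 0.05 N and ((horizontal distance between winder and dome0 below 0.015 m and z of winder in the frame of dome0 between 0.006 and 0.026 m) or (horizontal distance between winder and dome1 below 0.015 m and z of winder in the frame of dome1 between 0.006 and 0.026 m) or (horizontal distance between winder and dome2 below 0.015 m and z of winder in the frame of dome2 between 0.006 and 0.026 m) or (horizontal distance between winder and dome3 below 0.015 m and z of winder in the frame of dome3 between 0.006 and 0.026 m)) and (angle between the z axis of winder and the z axis of unit, either way round below 0.26 rad or angle between the y axis of winder and the z axis of unit, either way round below 0.26 rad) and contact force between the fingers and winder below 0.05 N and ((horizontal distance between guide and dome0 below 0.015 m and z of guide in the frame of dome0 between 0.006 and 0.026 m) or (horizontal distance between guide and dome1 below 0.015 m and z of guide in the frame of dome1 between 0.006 and 0.026 m) or (horizontal distance between guide and dome2 below 0.015 m and z of guide in the frame of dome2 between 0.006 and 0.026 m) or (horizontal distance between guide and dome3 below 0.015 m and z of guide in the frame of dome3 between 0.006 and 0.026 m)) and (angle between the z axis of guide and the z axis of unit, either way round below 0.26 rad or angle between the y axis of guide and the z axis of unit, either way round below 0.26 rad) and contact force between the fingers and guide below 0.05 N), for 0.5 s.
3. the drawer is pushed home with the parts still balanced (value of joint drawer below 0.006 m and ((horizontal distance between clip_long and dome0 below 0.015 m and z of clip_long in the frame of dome0 between 0.006 and 0.026 m) or (horizontal distance between clip_long and dome1 below 0.015 m and z of clip_long in the frame of dome1 between 0.006 and 0.026 m) or (horizontal distance between clip_long and dome2 below 0.015 m and z of clip_long in the frame of dome2 between 0.006 and 0.026 m) or (horizontal distance between clip_long and dome3 below 0.015 m and z of clip_long in the frame of dome3 between 0.006 and 0.026 m)) and (angle between the z axis of clip_long and the z axis of unit, either way round below 0.26 rad or angle between the y axis of clip_long and the z axis of unit, either way round below 0.26 rad) and contact force between the fingers and clip_long below 0.05 N and linear speed of each of clip_long, clip_short, winder, guide below 0.05 m/s and ((horizontal distance between clip_short and dome0 below 0.015 m and z of clip_short in the frame of dome0 between 0.006 and 0.026 m) or (horizontal distance between clip_short and dome1 below 0.015 m and z of clip_short in the frame of dome1 between 0.006 and 0.026 m) or (horizontal distance between clip_short and dome2 below 0.015 m and z of clip_short in the frame of dome2 between 0.006 and 0.026 m) or (horizontal distance between clip_short and dome3 below 0.015 m and z of clip_short in the frame of dome3 between 0.006 and 0.026 m)) and (angle between the z axis of clip_short and the z axis of unit, either way round below 0.26 rad or angle between the y axis of clip_short and the z axis of unit, either way round below 0.26 rad) and contact force between the fingers and clip_short below 0.05 N and ((horizontal distance between winder and dome0 below 0.015 m and z of winder in the frame of dome0 between 0.006 and 0.026 m) or (horizontal distance between winder and dome1 below 0.015 m and z of winder in the frame of dome1 between 0.006 and 0.026 m) or (horizontal distance between winder and dome2 below 0.015 m and z of winder in the frame of dome2 between 0.006 and 0.026 m) or (horizontal distance between winder and dome3 below 0.015 m and z of winder in the frame of dome3 between 0.006 and 0.026 m)) and (angle between the z axis of winder and the z axis of unit, either way round below 0.26 rad or angle between the y axis of winder and the z axis of unit, either way round below 0.26 rad) and contact force between the fingers and winder below 0.05 N and ((horizontal distance between guide and dome0 below 0.015 m and z of guide in the frame of dome0 between 0.006 and 0.026 m) or (horizontal distance between guide and dome1 below 0.015 m and z of guide in the frame of dome1 between 0.006 and 0.026 m) or (horizontal distance between guide and dome2 below 0.015 m and z of guide in the frame of dome2 between 0.006 and 0.026 m) or (horizontal distance between guide and dome3 below 0.015 m and z of guide in the frame of dome3 between 0.006 and 0.026 m)) and (angle between the z axis of guide and the z axis of unit, either way round below 0.26 rad or angle between the y axis of guide and the z axis of unit, either way round below 0.26 rad) and contact force between the fingers and guide below 0.05 N), for 0.2 s.
4. with the drawer shut, the key is twisted to its stop (value of joint drawer below 0.006 m and value of joint key above 1.08 rad), for 0.1 s.
At the end, for the whole second after the job is handed in: The drawer is shut (within 6 mm), the key has sprung back (under 0.1 rad), and every part lies balanced on a dome: its centre within 15 mm of the dome's top seen from above and 6 to 26 mm above it, level within 0.26 rad (flat or on its side), at rest and released (all of step 3 and value of joint key below 0.1 rad); the robot touches nothing.
It fails at once if the drawer is slammed: it moves inwards faster than 0.3 m/s (velocity of joint drawer below -0.3 m/s).
It fails at once if the roll of tape or screwdriver or scraper or mug or glue bottle or jar is moved more than 40 mm (distance of any of driver, scraper, mug, glue, jar, tape from where it was at the start of the episode above 0.04 m).
Of clip_long, clip_short, winder, guide only 3 to 4 are there at a start; the rules pass over those that are not, and their reading is None.
At some moment in a run one of clip_long, clip_short, winder, guide may be knocked a few centimetres aside while the robot is not near it.
Once in a run the grip may slacken for a moment while it holds something.
It also fails if it takes over 210 s, if anything falls off the work surface, if the arm or the gripper's body presses on something with over 40 N, if the wrist force passes 120 N, or if a joint passes its speed limit or range.

## Working session

There is one attempt and no reset: what is moved stays moved. The work goes in short steps, Python scripts to look and compute and a tool call to move; the robot and the scene stay as the last step left them, time stands still between calls to the robot, and variables do not carry over. Pictures are saved under pics/ and viewed, at most 14 in all, crops included, and the job is handed in when it is done.

Besides the shell and the picture viewer there is one more tool, called after "Emit:" as name(argument=value, ...), one argument or row to a line, values as JSON. jog_arm: Moves the arm, as the interface text tells. Its arguments: {"type":"object","properties":{"series":{"type":"array","items":{"type":"array","items":{"type":"number"}}},"hand":{"type":"number"},"squeeze":{"type":"number"}},"required":["series"]}

```bash
mkdir -p pics; ls; cat > h.py <<'E'
import numpy as np, cv2
from workcell import robot, cams, job
from scipy.spatial.transform import Rotation as R
def pix2w(ci,u,v,z):
    K=np.array(ci['mtx']);T=np.array(ci['extrinsics'])
    d=T[:3,:3]@np.linalg.solve(K,[u,v,1.]);o=T[:3,3]
    return o+d*(z-o[2])/d[2]
def w2pix(ci,p):
    K=np.array(ci['mtx']);T=np.array(ci['extrinsics'])
    c=K@(T[:3,:3].T@(np.asarray(p)-T[:3,3]));return c[:2]/c[2]
def snap(cam,name,crop=None,scale=1):
    ci=cams.camera_info(cam);im=cams.snapshot(cam)[:,:,::-1]
    cv2.imwrite('pics/raw_'+name+'.png',im)
    if crop: im=im[crop[1]:crop[3],crop[0]:crop[2]]
    if scale!=1: im=cv2.resize(im,None,fx=scale,fy=scale,interpolation=cv2.INTER_CUBIC)
    cv2.imwrite('pics/'+name+'.png',im);return ci
E
python3 - <<'E'
from h import *
np.set_printoptions(precision=4,suppress=True)
for c in ['top','scene','wrist']:
    ci=snap(c,c+'0',scale=1.25);print(c,ci['mtx'],ci['extrinsics'])
print(robot.sense())
E
```

```text
pics
top [[452.9981   0.     320.1626]
 [  0.     452.9981 202.8567]
 [  0.       0.       1.    ]] [[-0.0207 -0.982   0.1875  0.2663]
 [-0.9998  0.0199 -0.0059 -0.0142]
 [ 0.0021 -0.1876 -0.9822  1.3436]
 [ 0.      0.      0.      1.    ]]
scene [[451.6108   0.     317.9598]
 [  0.     451.6108 198.735 ]
 [  0.       0.       1.    ]] [[-0.7725  0.4692 -0.4278  1.1868]
 [ 0.6349  0.5822 -0.5079  0.7571]
 [ 0.0107 -0.664  -0.7476  1.2737]
 [ 0.      0.      0.      1.    ]]
wrist [[359.5645   0.     317.7632]
 [  0.     359.5645 202.1908]
 [  0.       0.       1.    ]] [[ 0.3267 -0.9068 -0.2664  0.2877]
 [-0.9451 -0.3141 -0.09   -0.588 ]
 [-0.0021  0.2812 -0.9597  0.3839]
 [ 0.      0.      0.      1.    ]]
{'time': 0.15, 'joint_positions': array([ 1.195 ,  0.4682, -0.0116,  1.6034,  0.006 ,  1.0714, -0.0563]), 'qvel': array([ 0.0004, -0.002 ,  0.0014, -0.0026,  0.002 ,  0.    ,  0.0001]), 'joint_efforts': array([  0.0006, -52.0951,  -0.0129, -24.3975,  -0.0568,   0.0152,
         0.0001]), 'eef_pos': array([ 0.2121, -0.614 ,  0.2139]), 'orientation': array([ 0.9862,  0.1656, -0.0002, -0.0006]), 'force': array([ 0.198 , -0.0865, -0.6358]), 'torque': array([-0.0204,  0.0536,  0.0226]), 'finger_force': 0.0, 'grip_width': 0.09181283232820747}
```

View pics/top0.png

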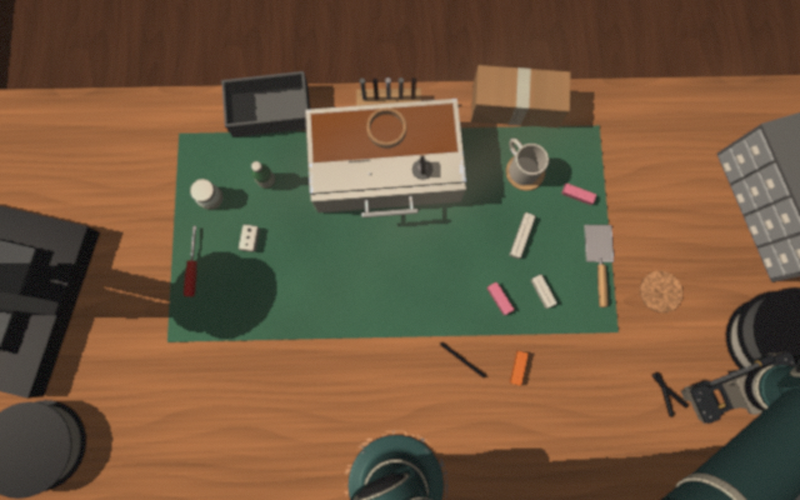

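View pics/scene0.png

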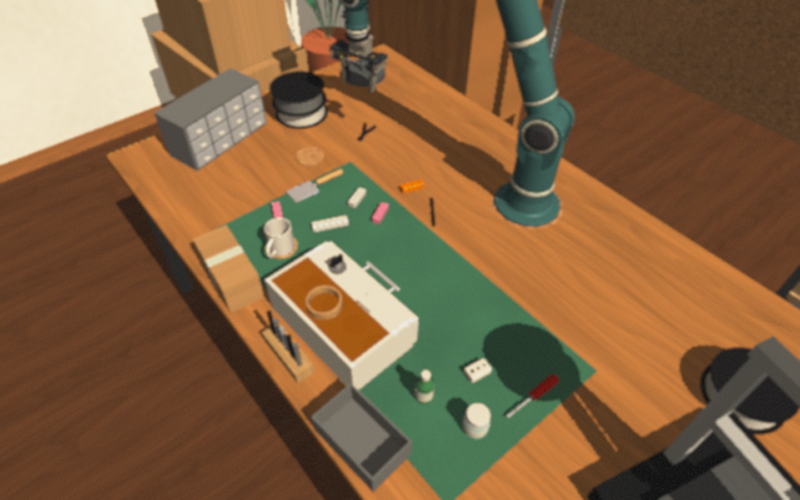

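The top view shows, in full-res pixels, the guide at (199,190), clip_long at (418,188) and clip_short at (434,233). The pink and orange pieces are decoys and there is no winder, so there are three parts. The handle is near (311,165) and the key near (338,135). Next I'll enlarge the top view.

```bash
python3 - <<'E'
from h import *
im=cv2.imread('pics/raw_top0.png')
a=cv2.resize(im[75:175,240:380],None,fx=5.5,fy=5.5,interpolation=cv2.INTER_CUBIC)
cv2.imwrite('pics/c1.png',a)
b=cv2.resize(im[160:255,380:500],None,fx=5,fy=5,interpolation=cv2.INTER_CUBIC)
c=cv2.resize(im[170:265,170:210],None,fx=5,fy=5,interpolation=cv2.INTER_CUBIC)
cv2.imwrite('pics/c2.png',np.hstack([b[:470],c[:470]]))
# blobs: white parts on the mat
ci=cams.camera_info('top')
hsv=cv2.cvtColor(im,cv2.COLOR_BGR2HSV)
m=((hsv[:,:,1]<70)&(hsv[:,:,2]>110)).astype(np.uint8)
n,l,s,ce=cv2.connectedComponentsWithStats(m)
for i in range(1,n):
    x,y,w,h,A=s[i]
    if 40<A<1000 and 130<x<500 and 100<y<280:
        p=cv2.findContours((l==i).astype(np.uint8),0,2)[0][0]
        r=cv2.minAreaRect(p);bx=[pix2w(ci,*q,0.025)[:2] for q in cv2.boxPoints(r)]
        e=[np.linalg.norm(bx[k]-bx[k+1])*1000 for k in (0,1)]
        d=(bx[1]-bx[0]) if e[0]>e[1] else bx[2]-bx[1]
        print(ce[i].round(1),A,pix2w(ci,*ce[i],0.024)[:2].round(4),np.round(e),'yaw',np.degrees(np.arctan2(d[1],d[0])).round(1))
E
```

```text
[421.1 127.2] 536 [ 0.748  -0.3363] [ 95. 117.] yaw 178.5
[204.  132.2] 69 [0.745 0.328] [24. 29.] yaw -178.5
[160.5 152.4] 338 [0.6835 0.458 ] [61. 63.] yaw -135.6
[310.8 168.1] 237 [0.6252 0.0037] [134.  43.] yaw -86.1
[417.3 187.6] 371 [ 0.5585 -0.3132] [116.  30.] yaw -22.3
[197.6 189.4] 284 [0.5664 0.3423] [65. 41.] yaw -8.2
[478.4 194.5] 677 [ 0.5338 -0.4938] [69. 95.] yaw 174.8
[153.5 191.1] 67 [0.5639 0.4734] [71.  9.] yaw -3.4
[434.3 232.8] 295 [ 0.4222 -0.3547] [32. 80.] yaw -157.1
```

View pics/c1.png

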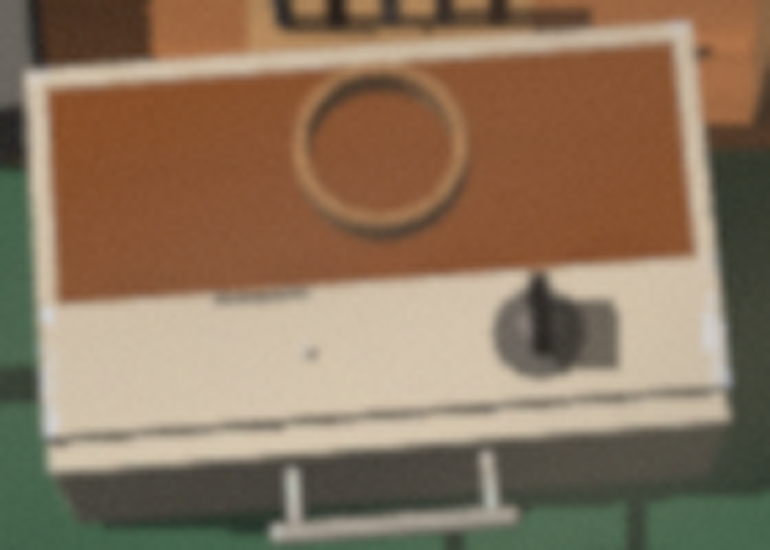

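View pics/c2.png

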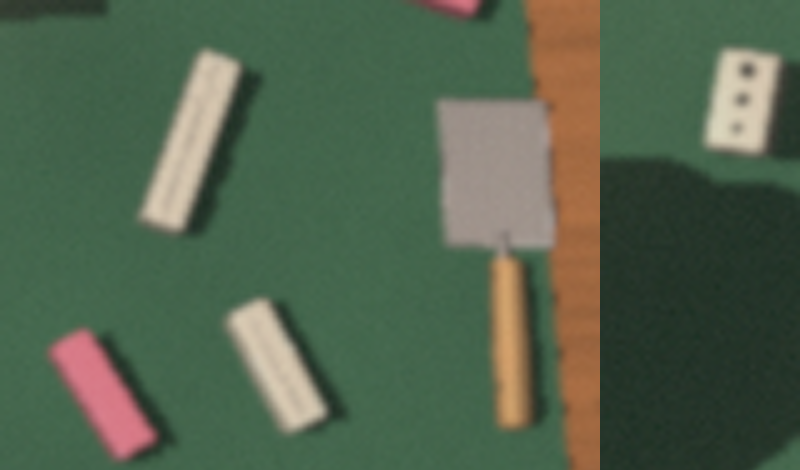

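```bash
python3 - <<'E'
from h import *
ci=cams.camera_info('top')
def c(u,v,z): return pix2w(ci,240+(u+.5)/5.5-.5,75+(v+.5)/5.5-.5,z)[:2]
fl,fr,bl,br=c(47,440,.125),c(730,389,.125),c(27,72,.125),c(690,23,.125)
print('front',fl,fr,np.linalg.norm(fl-fr),'depth',np.linalg.norm(fl-bl),np.linalg.norm(fr-br))
for a,b in((fl,fr),(bl,br)): d=a-b;print('yaw',np.degrees(np.arctan2(-d[0],d[1])))
h1,h2=c(270,533,.096),c(518,515,.096)
d=h1-h2;print('handle',h1,h2,np.linalg.norm(d),(h1+h2)/2,np.degrees(np.arctan2(-d[0],d[1])))
o=(fl+fr)/2;print('origin',o)
for z,v in((.167,(540,315)),(.141,(538,335))):print('key',c(*v,z))
E
```

```text
front [0.6402556  0.17683139] [ 0.66033947 -0.17136149] 0.348771624358038 depth 0.20073021770437668 0.20137123581531421
yaw 3.3011796666844253
yaw 3.406402874723163
handle [0.59690882 0.06579703] [ 0.60393709 -0.06253878] 0.12852811488448387 [0.60042296 0.00162912] 3.1346543130783684
origin [0.65029753 0.00273495]
key [ 0.68688389 -0.07338396]
key [ 0.68558589 -0.07338364]
```

Emit:
jog_arm(
  series=[
    [0,0,0,-7],
    [0,0,0,-7],
    [0,0,0,-7],
    [0,0,0,-7],
    [0,0,0,-7],
    [0,0,0,-7],
    [0,0,0,-7],
    [0,0,0,-7],
    [0,0,0,-7],
    [0,0,0,-7],
    [0,0,0,-4.3],
  ],
  hand=0.38,
  squeeze=15,
)

```text
time: 1.07
eef_pos: [0.2121, -0.6142, 0.2142]
orientation: [0.684, 0.729, 0.0, -0.0]
force: [0.3, 0.0, 0.2]
grip_width: 0.0285
finger_force: 0.0
```

Emit:
jog_arm(
  series=[
    [0.015,0.01,0,0],
    [0.03,0.021,0,0],
    [0.03,0.021,0,0],
    [0.03,0.021,0,0],
    [0.03,0.021,0,0],
    [0.03,0.021,0,0],
    [0.03,0.021,0,0],
    [0.03,0.021,0,0],
    [0.03,0.021,0,0],
    [0.03,0.021,0,0],
    [0.03,0.021,0,0],
    [0.03,0.021,0,0],
    [0.03,0.021,0,0],
    [0.03,0.021,0,0],
    [0.03,0.021,0,0],
    [0.03,0.021,0,0],
    [0.03,0.021,0,0],
    [0.03,0.021,0,0],
    [0.03,0.021,0,0],
    [0.03,0.021,0,0],
  ],
)

```text
time: 2.73
eef_pos: [0.5868, -0.0049, 0.2143]
orientation: [0.686, 0.727, -0.0, -0.0]
force: [0.0, 0.2, 0.4]
grip_width: 0.0285
finger_force: 0.0
```

Emit:
jog_arm(
  series=[
    [0.0055,0.011,0,0],
    [0,0,0,0],
    [0,0,0,0],
  ],
)

```text
time: 2.98
eef_pos: [0.5967, 0.0, 0.2139]
orientation: [0.686, 0.728, -0.0, -0.0]
force: [-0.1, -0.6, -0.6]
grip_width: 0.0285
finger_force: 0.0
```

```bash
cat >> h.py <<'E'
def togo(x,y,z,yaw=None):
    "displacement in current tool axes to world target; yaw = wanted yaw of tool x (deg, mod 180)"
    s=robot.sense();r=R.from_quat(s['orientation']);m=r.as_matrix()
    cy=np.degrees(np.arctan2(m[1,0],m[0,0]))
    t=0 if yaw is None else -((yaw-cy+90)%180-90)
    print('pos',s['eef_pos'].round(4),'yaw',cy.round(2),'tilt',m[2].round(4),'w',round(s['grip_width'],4),'j',s['joint_positions'].round(2))
    d=m.T@(np.array([x,y,z])-s['eef_pos']);a=np.radians(t)
    print('now axes',d.round(4),'turn',np.round(t,2),'axes after turn',np.round([np.cos(a)*d[0]+np.sin(a)*d[1],-np.sin(a)*d[0]+np.cos(a)*d[1]],4))
O=np.array([.6503,.0027]);ux=np.array([.9983,.0584]);uy=np.array([-.0584,.9983])
def U(x,y): return O+x*ux+y*uy
E
python3 - <<'E'
from h import *
snap('wrist','w1',scale=1.25)
p=U(-.055,0);print(p);togo(*p,.078,93.35)
E
```

```text
[ 5.953935e-01 -5.120000e-04]
pos [ 0.5963 -0.0011  0.214 ] yaw 93.33 tilt [-6.0e-04 -1.5e-03 -1.0e+00] w 0.0282 j [ 0.37  0.45 -0.56  1.71  0.27  1.06 -0.22]
now axes [ 0.0008 -0.0007  0.136 ] turn -0.02 axes after turn [ 0.0008 -0.0007]
```

View pics/w1.png

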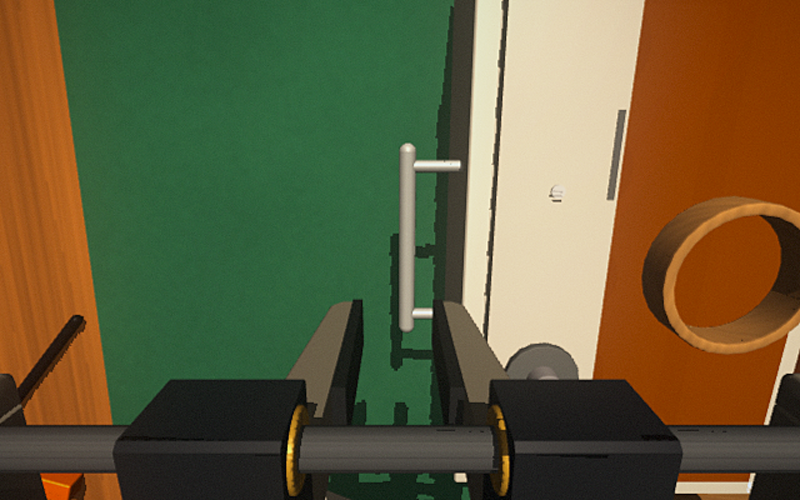

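```bash
python3 - <<'E'
from h import *
ci=cams.camera_info('wrist')
def c(u,v,z):
    p=pix2w(ci,(u+.5)/1.25-.5,(v+.5)/1.25-.5,z)[:2];d=p-O;return p.round(4),np.round([d@ux,d@uy],4)
for n,a in dict(hA=(407,146,.092),hB=(406,330,.092),gapA=(508,3,.125),gapB=(488,290,.125),panfrA=(474,3,.116),panfrB=(463,200,.116),postA=(437,164,.092),ambA=(643,3,.125),ambB=(597,350,.125)).items(): print(n,*c(*a))
E
```

```text
hA [0.5988 0.0637] [-0.0479  0.0639]
hB [ 0.6063 -0.0639] [-0.0478 -0.0639]
gapA [0.6455 0.1402] [0.0032 0.1375]
gapB [ 0.6533 -0.0179] [ 0.0018 -0.0207]
panfrA [0.6292 0.1413] [-0.013   0.1396]
panfrB [0.6339 0.0353] [-0.0145  0.0335]
postA [0.6187 0.0536] [-0.0286  0.0527]
ambA [0.715  0.1442] [0.0729 0.1375]
ambB [ 0.7277 -0.0546] [ 0.0739 -0.0617]
```

The picture shows the handle bar from (407,148) to (406,329), with its posts reaching the panel. The fingers are on either side of the bar's line. Going down to grip it.

Emit:
jog_arm(
  series=[
    [0,0,0.02,0],
    [0,0,0.02,0],
    [0,0,0.02,0],
    [0,0,0.02,0],
    [0,0,0.02,0],
    [0,0,0.016,0],
    [0,0,0.01,0],
    [0,0,0.01,0],
    [0,0,0,0],
  ],
)

```text
time: 3.78
eef_pos: [0.5956, -0.0015, 0.077]
orientation: [0.687, 0.727, -0.001, -0.001]
force: [-0.4, 0.4, 0.5]
grip_width: 0.0282
finger_force: 0.0
```

Emit:
jog_arm(
  series=[
    [0,0,0,0],
    [0,0,0,0],
    [0,0,0,0],
    [0,0,0,0],
    [0,0,0,0],
    [0,0,0,0],
  ],
  hand=1,
  squeeze=15,
)

```text
time: 4.28
eef_pos: [0.5981, -0.0004, 0.0797]
orientation: [0.686, 0.728, 0.001, 0.001]
force: [1.5, -0.7, 4.1]
grip_width: 0.0106
finger_force: 15.0
```

```bash
python3 - <<'E'
from h import *
s=robot.sense();p=s['eef_pos'][:2]-O;print(p@ux,p@uy);togo(*U(-.22,0),.078,93.35)
E
```

```text
-0.05229879620299233 -2.444781764819794e-05
pos [ 5.981e-01 -4.000e-04  7.970e-02] yaw 93.36 tilt [-5.0e-04  2.5e-03 -1.0e+00] w 0.0106 j [ 0.32  0.61 -0.49  1.81  0.38  0.82 -0.31]
now axes [ 1.000e-04 -1.677e-01  1.300e-03] turn 0.01 axes after turn [ 0.     -0.1677]
```

Emit:
jog_arm(
  series=[
    [0,-0.005,0,0],
    [0,-0.01,0,0],
    [0,-0.012,0,0],
    [0,-0.012,0,0],
    [0,-0.012,0,0],
    [0,-0.012,0,0],
    [0,-0.012,0,0],
    [0,-0.012,0,0],
    [0,-0.012,0,0],
    [0,-0.012,0,0],
    [0,-0.012,0,0],
    [0,-0.012,0,0],
    [0,-0.012,0,0],
    [0,-0.012,0,0],
    [0,-0.01,0,0],
    [0,-0.006,0,0],
    [0,-0.003,0,0],
    [0,-0.001,0,0],
    [0,0,0,0],
    [0,0,0,0],
  ],
)

```text
time: 5.95
eef_pos: [0.4302, -0.0099, 0.0808]
orientation: [0.686, 0.727, 0.01, 0.007]
force: [30.7, -1.5, -23.3]
grip_width: 0.0161
finger_force: 15.0
```

Emit:
jog_arm(
  series=[
    [0,0,0,0],
    [0,0,0,0],
    [0,0,0,0],
  ],
  hand=0.38,
)

```text
time: 6.2
eef_pos: [0.4242, -0.0102, 0.0806]
orientation: [0.686, 0.728, 0.005, 0.004]
force: [13.1, -1.3, 3.4]
grip_width: 0.0284
finger_force: 5.9
```

Emit:
jog_arm(
  series=[
    [0,0,-0.03,0],
    [0,0,-0.03,0],
    [0,0,-0.03,0],
    [0,0,-0.03,0],
    [0,0.03,-0.02,0],
    [0,0.04,0,0],
    [0,0.03,0,0],
    [0,0,0,0],
    [0,0,0,0],
  ],
)

```text
time: 6.95
eef_pos: [0.5169, -0.0042, 0.2172]
orientation: [0.686, 0.728, -0.001, -0.002]
force: [-0.0, 0.0, -1.1]
grip_width: 0.0286
finger_force: 0.0
```

```bash
python3 - <<'E'
from h import *
ci=snap('wrist','w2',scale=1.25)
for i,y in enumerate((-.1275,-.0425,.0425,.1275)):
    p=U(-.085,y);print(i,p.round(4),(w2pix(ci,[*p,.063])*1.25).round(1))
print((w2pix(ci,[*U(-.221,0),.092])*1.25).round(1))
togo(0.59,0,.2)
E
```

```text
0 [ 0.5729 -0.1295] [456.5 385.4]
1 [ 0.5679 -0.0447] [460.7 288.3]
2 [0.563  0.0402] [465.5 177. ]
3 [0.558 0.125] [471.1  47.9]
[269.3 244.4]
pos [ 0.5159 -0.0044  0.2172] yaw 93.41 tilt [ 8.0e-04 -4.3e-03 -1.0e+00] w 0.0286 j [ 0.48  0.32 -0.64  1.89  0.22  1.01 -0.19]
now axes [-0.0001  0.0743  0.0169] turn 0 axes after turn [-0.0001  0.0743]
```

View pics/w2.png

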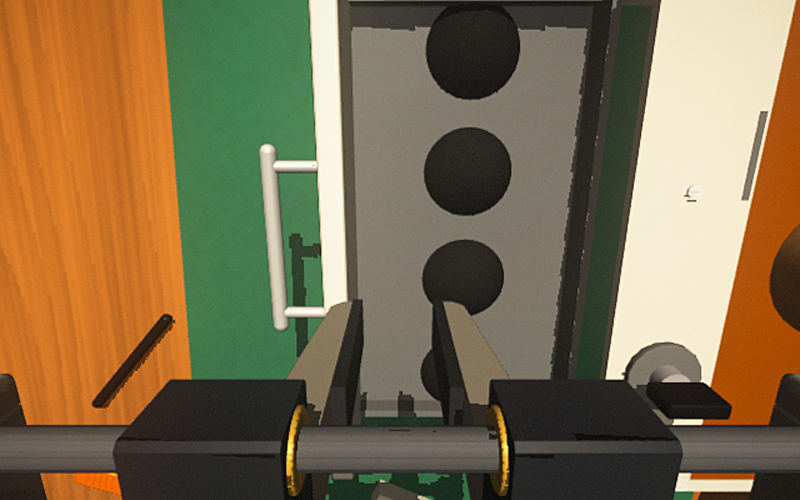

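```bash
python3 - <<'E'
from h import *
ci=cams.camera_info('wrist')
im=cv2.imread('pics/raw_w2.png');g=im.max(2)
print(g[137,374],g[137,330])
m=((g<60)).astype(np.uint8)
m[:, :335]=0;m[:,425:]=0
n,l,s,ce=cv2.connectedComponentsWithStats(m)
for i in range(1,n):
    if s[i][4]>1000:
        q=cv2.findContours((l==i).astype(np.uint8),0,1)[0][0][:,0].astype(float)
        w=np.array([pix2w(ci,*t,.045)[:2] for t in q])
        # circle LSQ
        from scipy.optimize import least_squares
        r=least_squares(lambda p:np.hypot(*(w-p[:2]).T)-p[2],[*w.mean(0),.033],loss='soft_l1',f_scale=.0005)
        d=r.x[:2]-O;print(s[i],r.x.round(4),'unit',np.round([d@ux,d@uy],4))
def c(u,v,z):
    p=pix2w(ci,(u+.5)/1.25-.5,(v+.5)/1.25-.5,z)[:2];d=p-O;return np.round([d@ux,d@uy],4)
print(c(267,147,.092),c(280,329,.092),c(318,200,.116),c(344,200,.116))
E
```

```text
44 133
[ 335    1   90   79 5350] [0.5599 0.1296 0.0348] unit [-0.0829  0.132 ]
[ 339  102   70   70 3829] [0.5656 0.0418 0.0323] unit [-0.0823  0.0439]
[ 335  192   90  208 8966] [-474.749   -87.5246  483.2938] unit [-479.7027  -59.6151]
[-0.2184  0.0647] [-0.2193 -0.0633] [-0.1829  0.0345] [-0.1671  0.0345]
```

Drawer is open: four domes in a column at x≈468 (rows 52, 171, 278 and about 375), handle bar at x≈272. Next, clip_long.

```bash
python3 - <<'E'
from h import *
togo(.5585,-.3132,.19,157.7)
E
```

```text
pos [ 0.5159 -0.0044  0.2172] yaw 93.41 tilt [ 8.0e-04 -4.3e-03 -1.0e+00] w 0.0286 j [ 0.48  0.32 -0.64  1.89  0.22  1.01 -0.19]
now axes [-0.3109  0.0242  0.0269] turn -64.29 axes after turn [-0.1567 -0.2696]
```

Emit:
jog_arm(
  series=[
    [-0.016,0.001,0.002,0],
    [-0.032,0.003,0.003,0],
    [-0.032,0.003,0.003,0],
    [-0.032,0.003,0.003,0],
    [-0.032,0.003,0.003,0],
    [-0.032,0.003,0.003,0],
    [-0.032,0.003,0.003,0],
    [-0.032,0.002,0.003,0],
    [-0.032,0.002,0.003,0],
    [-0.032,0.001,0.001,0],
    [-0.007,0,0,0],
    [0,0,0,-7],
    [0,0,0,-7],
    [0,0,0,-7],
    [0,0,0,-7],
    [0,0,0,-7],
    [0,0,0,-7],
    [0,0,0,-7],
    [0,0,0,-7],
    [0,0,0,-7],
  ],
  hand=-0.1,
)

```text
time: 8.67
eef_pos: [0.5586, -0.3124, 0.1915]
orientation: [0.201, 0.98, -0.0, -0.001]
force: [-0.3, -0.5, -1.4]
grip_width: 0.0506
finger_force: 0.0
```

Emit:
jog_arm(
  series=[
    [0,0,0,-1.3],
    [0,0,0,0],
    [0,0,0,0],
  ],
)

```text
time: 8.92
eef_pos: [0.5595, -0.3134, 0.1915]
orientation: [0.195, 0.981, -0.0, -0.0]
force: [-0.1, -0.2, 0.2]
grip_width: 0.0506
finger_force: 0.0
```

```bash
cat >> h.py <<'E'
def part(ci,im,zt=.024,near=None):
    "white block: min-area rectangle of its top face, in world"
    hsv=cv2.cvtColor(im,cv2.COLOR_BGR2HSV)
    m=((hsv[:,:,1]<75)&(hsv[:,:,2]>150)).astype(np.uint8)
    m=cv2.morphologyEx(m,cv2.MORPH_CLOSE,np.ones((7,7)))
    n,l,s,ce=cv2.connectedComponentsWithStats(m)
    for i in range(1,n):
        if s[i][4]<700: continue
        q=cv2.findContours((l==i).astype(np.uint8),0,1)[0][0][:,0]
        w=np.array([pix2w(ci,*t,zt)[:2] for t in q],np.float32)
        (c,e,a)=cv2.minAreaRect(w*1000)
        if e[0]<e[1]: a+=90
        if max(e)<150: print('blob',s[i],'c',np.round(np.array(c)/1000,4),'size',np.round(e,1),'yaw',round((a+90)%180-90,1))
E
python3 - <<'E'
from h import *
ci=snap('wrist','w3',scale=1.25)
part(ci,cv2.imread('pics/raw_w3.png'))
togo(.5585,-.3132,.19,157.7)
E
```

```text
blob [ 173   22   86   82 2582] c [ 0.4261 -0.3548] size [77.3 24.9] yaw 24.6
blob [ 305  126   26  112 2751] c [ 0.5604 -0.314 ] size [ 23.7 109.6] yaw -22.5
blob [  99  181   81   60 2906] c [ 0.5185 -0.4885] size [62.1 64.5] yaw -1.0
blob [ 555  237   85  103 5540] c [ 0.787 -0.076] size [100.2  86.9] yaw 3.4
pos [ 0.5597 -0.3135  0.1916] yaw 157.55 tilt [ 6.e-04 -4.e-04 -1.e+00] w 0.0506 j [ 0.97  0.6  -0.74  1.61  0.44  1.11  1.3 ]
now axes [ 0.0012 -0.0002  0.0016] turn -0.15 axes after turn [ 0.0012 -0.0002]
```

View pics/w3.png

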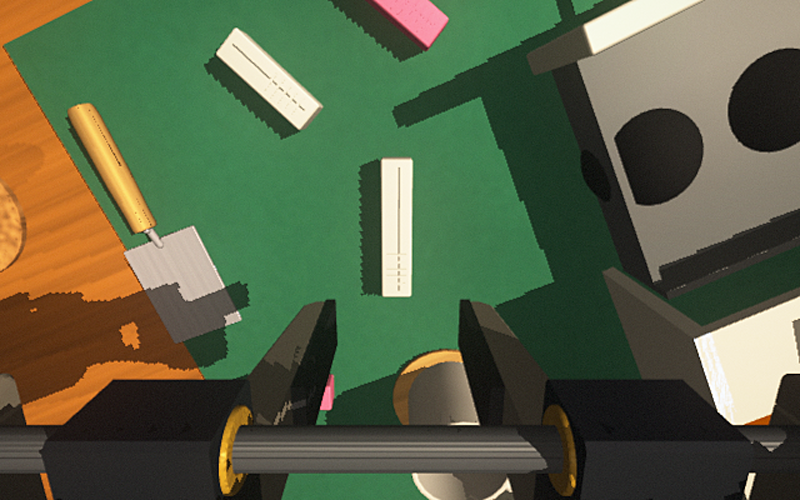

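clip_long lies centred ahead of the fingers, spanning rows 158–297 at col 397. Its measured size of 110x24 matches the spec. clip_short is at (270,78). Going down to grasp clip_long.

Emit:
jog_arm(
  series=[
    [-0.001,0,0.02,0],
    [0,0,0.03,0],
    [0,0,0.03,0],
    [0,0,0.03,0],
    [0,0,0.03,0],
    [0,0,0.02,0],
    [0,0,0.014,0],
    [0,0,0.008,0],
    [0,0,0.004,0],
    [0,0,0,0],
    [0,0,0,0],
  ],
)

```text
time: 9.88
eef_pos: [0.5621, -0.3145, 0.0067]
orientation: [0.194, 0.981, -0.0, 0.001]
force: [-0.1, -0.4, -0.1]
grip_width: 0.0507
finger_force: 0.0
```

Emit:
jog_arm(
  series=[
    [0,0,0,0],
    [0,0,0,0],
    [0,0,0,0],
    [0,0,0,0],
    [0,0,0,0],
    [0,0,0,0],
  ],
  hand=1,
  squeeze=20,
)

```text
time: 10.38
eef_pos: [0.5614, -0.3146, 0.0061]
orientation: [0.194, 0.981, -0.0, 0.0]
force: [-0.6, -0.4, 3.9]
grip_width: 0.0239
finger_force: 20.0
```

Emit:
jog_arm(
  series=[
    [0,0,-0.01,0],
    [0,0,-0.02,0],
    [0,0,-0.03,0],
    [0,0,-0.03,0],
    [0,0,-0.03,0],
    [0,0,-0.03,0],
    [0,0,-0.01,0],
    [0,0,0,0],
    [0,0,0,0],
  ],
)

```text
time: 11.13
eef_pos: [0.5608, -0.3144, 0.1652]
orientation: [0.194, 0.981, -0.0, -0.0]
force: [0.6, -0.1, -0.9]
grip_width: 0.0237
finger_force: 20.0
```

```bash
python3 - <<'E'
from h import *
ci=snap('wrist','w4',scale=1.25)
s=robot.sense()
part(ci,cv2.imread('pics/raw_w4.png'),s['eef_pos'][2]-.003+.022)
for i,y in enumerate((-.1275,-.0425,.0425,.1275)): print(i,(O+(-.085+.002)*ux+(y+.0007)*uy).round(4))
togo(*(O+(-.083)*ux+(-.1268)*uy),.15,183.35)
E
```

```text
blob [  477     0   163   171 15043] c [ 0.5175 -0.1913] size [61.4 68.4] yaw -8.3
blob [ 161   13   94   89 3116] c [ 0.4576 -0.3186] size [38.1 12.3] yaw 24.6
blob [ 292  150   54  136 5870] c [ 0.5373 -0.304 ] size [23.3 63.8] yaw -22.3
blob [  83  184   69   55 2527] c [ 0.499  -0.3848] size [29.8 23. ] yaw 75.1
blob [ 582  265   58   75 2510] c [ 0.6322 -0.187 ] size [35.3 27.3] yaw 3.3
0 [ 0.5748 -0.1287]
1 [ 0.5699 -0.0439]
2 [0.5649 0.041 ]
3 [0.56   0.1258]
pos [ 0.5601 -0.3142  0.164 ] yaw 157.66 tilt [ 2.4e-03 -2.0e-04 -1.0e+00] w 0.0241 j [ 0.96  0.63 -0.72  1.63  0.46  1.06  1.28]
now axes [0.0568 0.1771 0.0141] turn -25.69 axes after turn [-0.0256  0.1843]
```

View pics/w4.png

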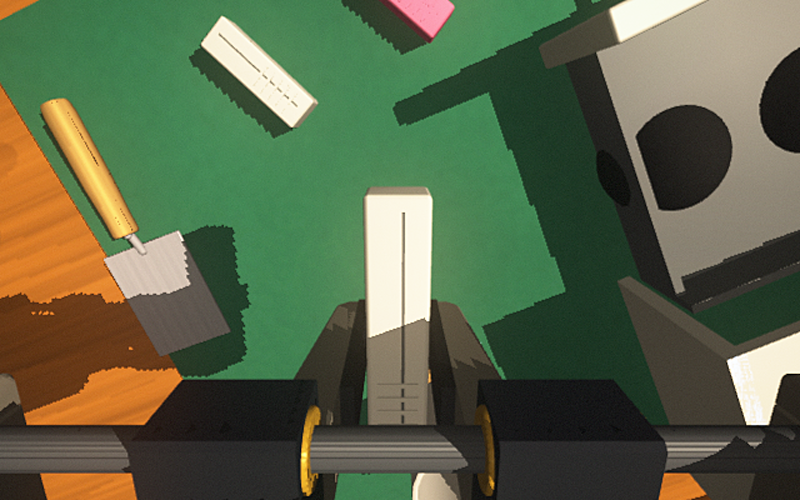

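```bash
cat >> h.py <<'E'
def tool(ci,u,v,z):
    "pixel of the 1.25x picture at world height z -> tool-frame xy (relative to TCP)"
    s=robot.sense();m=R.from_quat(s['orientation']).as_matrix()
    p=pix2w(ci,(u+.5)/1.25-.5,(v+.5)/1.25-.5,z);return (m.T@(p-s['eef_pos'])).round(4)
E
python3 - <<'E'
from h import *
ci=cams.camera_info('wrist')
for zz in (.017,.019,.021):print(tool(ci,398,195,.1645+zz))
im=cv2.imread('pics/raw_w4.png');g=cv2.cvtColor(im,cv2.COLOR_BGR2HSV);print(g[145:162,318].tolist())
E
```

```text
[ 0.055   0.0006 -0.0173]
[ 0.0553  0.0006 -0.0193]
[ 0.0557  0.0005 -0.0213]
[[64, 107, 138], [64, 106, 142], [64, 108, 144], [63, 89, 137], [40, 63, 138], [19, 69, 151], [18, 69, 156], [20, 64, 155], [21, 65, 156], [20, 71, 155], [21, 62, 184], [23, 50, 244], [22, 30, 253], [23, 30, 250], [23, 24, 251], [23, 23, 252], [23, 22, 252]]
```

Emit:
jog_arm(
  series=[
    [0,0,0,-6.5],
    [0,0,0,-6.5],
    [0,0,0,-6.5],
    [0,0,0,-6.2],
    [-0.001,0.01,0,0],
    [-0.003,0.02,0,0],
    [-0.003,0.02,0,0],
    [-0.003,0.02,0,0],
    [-0.003,0.02,0,0],
    [-0.003,0.02,0,0],
    [-0.003,0.02,0,0],
    [-0.003,0.02,0,0],
    [-0.003,0.02,0,0],
    [-0.001,0.014,0,0],
    [0,0,0,0],
    [0,0,0,0],
    [0,0,0,0],
  ],
)

```text
time: 12.6
eef_pos: [0.576, -0.1304, 0.165]
orientation: [-0.028, 1.0, -0.0, -0.001]
force: [-0.7, -0.4, -0.3]
grip_width: 0.0238
finger_force: 20.0
```

```bash
python3 - <<'E'
from h import *
ci=snap('wrist','w5',scale=1.25)
togo(.5748,-.1287,.15,183.35)
E
```

```text
pos [ 0.5761 -0.1308  0.1651] yaw -176.79 tilt [ 8.e-04 -6.e-04 -1.e+00] w 0.0239 j [ 0.79  0.59 -0.86  1.76  0.51  1.04  1.37]
now axes [0.0011 0.0021 0.0151] turn -0.14 axes after turn [0.0011 0.0021]
```

View pics/w5.png

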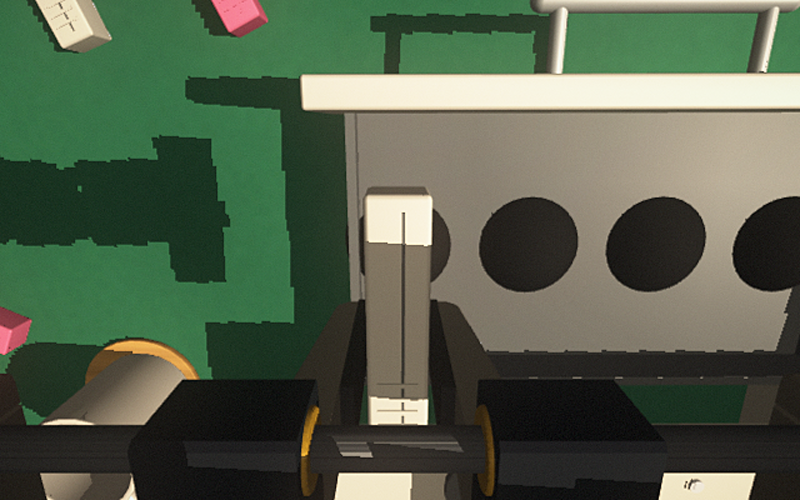

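```bash
cat >> h.py <<'E'
def domes(ci,im,x0,x1):
    "base circles of domes (z=.045), fitted in world"
    from scipy.optimize import least_squares
    m=(cv2.GaussianBlur(im.max(2),(3,3),0)<75).astype(np.uint8);m[:,:x0]=0;m[:,x1:]=0
    n,l,s,ce=cv2.connectedComponentsWithStats(m)
    for i in range(1,n):
        if s[i][4]<1500: continue
        q=cv2.findContours((l==i).astype(np.uint8),0,1)[0][0][:,0].astype(float)
        w=np.array([pix2w(ci,*t,.045)[:2] for t in q])
        r=least_squares(lambda p:np.hypot(*(w-p[:2]).T)-p[2],[*w.mean(0),.033],loss='soft_l1',f_scale=.0005)
        d=r.x[:2]-O;print(s[i],'circle',r.x.round(4),'unit',np.round([d@ux,d@uy],4))
E
python3 - <<'E'
from h import *
ci=cams.camera_info('wrist');im=cv2.imread('pics/raw_w5.png')
domes(ci,im,362,580)
im=cv2.imread('pics/raw_w5.png');print(im[195,415:430].max(1),im[195,455:490].max(1))
E
```

```text
[ 384  158   78   76 4654] circle [ 0.5717 -0.0433  0.0324] unit [-0.0811 -0.0413]
[ 485  158   79   75 4635] circle [0.5668 0.0417 0.0323] unit [-0.0811  0.0438]
[  362   243   218   157 25067] circle [0.7038 0.0145 0.0969] unit [0.0541 0.0087]
[44 33 36 40 33 37 39 40 36 37 40 38 40 40 43] [ 48  44  47  41  37  41  32 102 143 149 145 145 144 142 147 147 146 145
 147 149 146 148 147 148 147 148 147 149 152 156  64  16  25  31  25]
```

Relative to dome1 and dome2 in this view (centres (528,244) and (656,244)), I can place the clip accurately over dome0. Lowering it.

Emit:
jog_arm(
  series=[
    [-0.0014,0.0021,0.01,0],
    [0,0,0.02,0],
    [0,0,0.02,0],
    [0,0,0.02,0],
    [0,0,0.015,0],
    [0,0,0.005,0],
    [0,0,0.002,0],
    [0,0,0,0],
    [0,0,0,0],
  ],
)

```text
time: 13.4
eef_pos: [0.5784, -0.1269, 0.0744]
orientation: [-0.029, 1.0, -0.0, 0.001]
force: [-0.1, -0.0, -0.5]
grip_width: 0.0238
finger_force: 20.0
```

```bash
cat >> h.py <<'E'
O=O+.0034*ux+.0015*uy
E
python3 - <<'E'
from h import *
togo(.5774,-.1286,.0671,183.35);print(robot.sense()['force'])
E
```

```text
pos [ 0.5784 -0.1269  0.0744] yaw -176.64 tilt [-1.4e-03 -3.0e-04 -1.0e+00] w 0.0238 j [ 0.73  0.7  -0.78  1.81  0.62  0.89  1.29]
now axes [ 0.0011 -0.0016  0.0073] turn 0.01 axes after turn [ 0.0011 -0.0016]
[-0.0795617 -0.0092782 -0.5268183]
```

Emit:
jog_arm(
  series=[
    [0.0005,-0.0008,0.002,0],
    [0,0,0.002,0],
    [0,0,0,0],
    [0,0,0,0],
  ],
)

```text
time: 13.73
eef_pos: [0.5773, -0.1279, 0.0698]
orientation: [-0.029, 1.0, -0.0, 0.0]
force: [0.2, -0.5, -0.5]
grip_width: 0.0237
finger_force: 20.0
```

Emit:
jog_arm(
  series=[
    [0,0,0.0015,0],
    [0,0,0.0015,0],
    [0,0,0,0],
    [0,0,0,0],
  ],
)

```text
time: 14.07
eef_pos: [0.5774, -0.1278, 0.0669]
orientation: [-0.029, 1.0, -0.0, 0.0]
force: [0.0, -0.3, 2.7]
grip_width: 0.0238
finger_force: 20.0
```

Emit:
jog_arm(
  series=[
    [0,0,0,0],
    [0,0,0,0],
    [0,0,0,0],
    [0,0,0,0],
  ],
  hand=0.05,
)

```text
time: 14.4
eef_pos: [0.5771, -0.1277, 0.0664]
orientation: [-0.029, 1.0, 0.0, -0.0]
force: [-0.1, -0.1, -0.1]
grip_width: 0.0437
finger_force: 0.0
```

Emit:
jog_arm(
  series=[
    [0,0,-0.01,0],
    [0,0,-0.02,0],
    [0,0,-0.03,0],
    [0,0,-0.03,0],
    [0,0,-0.03,0],
    [0,0,-0.02,0],
    [0,0,0,0],
    [0,0,0,0],
  ],
)

```text
time: 15.07
eef_pos: [0.5777, -0.1278, 0.2081]
orientation: [-0.029, 1.0, -0.001, 0.001]
force: [-0.9, 0.0, -0.5]
grip_width: 0.0437
finger_force: 0.0
```

```bash
python3 - <<'E'
from h import *
ci=snap('wrist','w6',scale=1.25)
part(ci,cv2.imread('pics/raw_w6.png'),.085)
d=[U(-.085,y).round(4) for y in (-.1275,-.0425,.0425,.1275)];print(d)
togo(.4261,-.3548,.2,24.6)
E
```

```text
blob [  58    0   56   43 1420] c [ 0.4532 -0.3066] size [34.2 27. ] yaw 22.0
blob [ 305  128   29  125 3486] c [ 0.5767 -0.127 ] size [108.   23.4] yaw 3.4
blob [ 114  269   54   34 1032] c [ 0.6839 -0.2802] size [32.  52.1] yaw -45.1
blob [  50  302   52   38 1148] c [ 0.7109 -0.3526] size [23.9 65.2] yaw -44.1
blob [ 261  308  110   32 2614] c [ 0.7042 -0.123 ] size [ 33.9 103.4] yaw -86.6
blob [ 537  308   87   32 2144] c [0.6896 0.1236] size [33.8 80.7] yaw -86.6
[array([ 0.5762, -0.1279]), array([ 0.5712, -0.043 ]), array([0.5663, 0.0419]), array([0.5613, 0.1267])]
pos [ 0.5769 -0.1279  0.2067] yaw -176.65 tilt [ 1.e-04 -6.e-04 -1.e+00] w 0.0435 j [ 0.81  0.55 -0.89  1.72  0.47  1.11  1.41]
now axes [ 0.1638 -0.2176  0.0068] turn -21.25 axes after turn [ 0.2315 -0.1435]
```

View pics/w6.png

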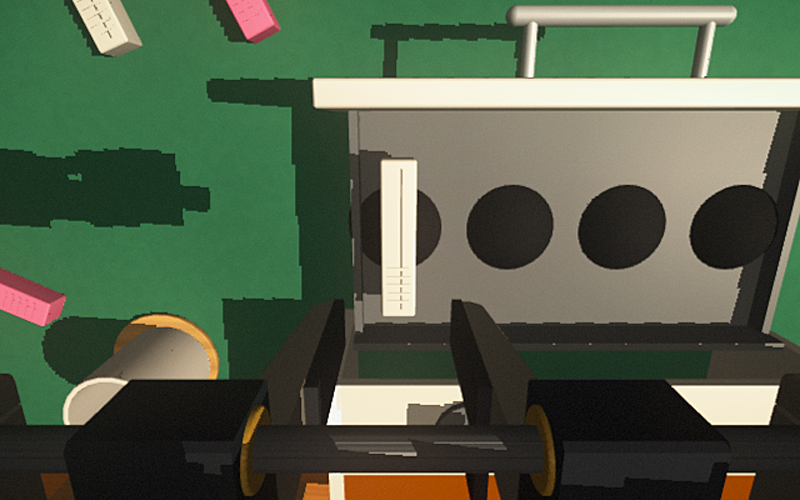

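clip_long lies level on dome0, at (399,238), with its centre within 1 mm of the prediction. Next, clip_short.

Emit:
jog_arm(
  series=[
    [0,0,0,-7],
    [0,0,0,-7],
    [0,0,0,-7],
    [0.0115,-0.0075,0,0],
    [0.022,-0.0135,0,0],
    [0.022,-0.0135,0,0],
    [0.022,-0.0135,0,0],
    [0.022,-0.0135,0,0],
    [0.022,-0.0135,0,0],
    [0.022,-0.0135,0,0],
    [0.022,-0.0135,0,0],
    [0.022,-0.0135,0,0],
    [0.022,-0.0135,0,0],
    [0.022,-0.0135,0,0],
    [0,0,0,0],
    [0,0,0,0],
  ],
)

```text
time: 16.45
eef_pos: [0.4234, -0.3539, 0.205]
orientation: [-0.209, 0.978, 0.001, -0.001]
force: [0.5, 0.3, -0.3]
grip_width: 0.0434
finger_force: 0.0
```

```bash
python3 - <<'E'
from h import *
ci=snap('wrist','w7',scale=1.25)
part(ci,cv2.imread('pics/raw_w7.png'))
togo(.4261,-.3548,.006,24.6)
E
```

```text
blob [ 302  142   25   75 1747] c [ 0.425  -0.3563] size [75.5 23.4] yaw 24.5
blob [ 109  170   83   94 4705] c [ 0.5289 -0.4951] size [61.5 89.2] yaw -1.9
pos [ 0.4245 -0.3525  0.2055] yaw -155.67 tilt [ 2.0e-04  2.4e-03 -1.0e+00] w 0.0435 j [ 1.4   0.53 -1.01  1.81  0.5   1.09  2.21]
now axes [-0.0006 -0.0032  0.1995] turn -0.27 axes after turn [-0.0006 -0.0032]
```

Emit:
jog_arm(
  series=[
    [0.0004,-0.0032,0.02,0],
    [0,0,0.03,0],
    [0,0,0.03,0],
    [0,0,0.03,0],
    [0,0,0.03,0],
    [0,0,0.03,0],
    [0,0,0.015,0],
    [0,0,0.009,0],
    [0,0,0.005,0],
    [0,0,0,0],
    [0,0,0,0],
  ],
)

```text
time: 17.42
eef_pos: [0.427, -0.3563, 0.0086]
orientation: [-0.211, 0.977, -0.001, 0.001]
force: [-1.0, -1.2, 0.0]
grip_width: 0.0436
finger_force: 0.0
```

Emit:
jog_arm(
  series=[
    [0,0,0,0],
    [0,0,0,0],
    [0,0,0,0],
    [0,0,0,0],
    [0,0,0,0],
  ],
  hand=1,
)

```text
time: 17.83
eef_pos: [0.4263, -0.3567, 0.0084]
orientation: [-0.211, 0.978, -0.001, 0.0]
force: [-0.8, -1.1, 6.4]
grip_width: 0.0237
finger_force: 20.0
```

Emit:
jog_arm(
  series=[
    [0,0,-0.01,0],
    [0,0,-0.02,0],
    [0,0,-0.03,0],
    [0,0,-0.03,0],
    [0,0,-0.03,0],
    [0,0,-0.03,0],
    [0,0,-0.01,0],
    [0,0,0,0],
    [0,0,0,0],
  ],
)

```text
time: 18.58
eef_pos: [0.4255, -0.3563, 0.1672]
orientation: [-0.211, 0.978, -0.0, -0.0]
force: [-0.3, 0.9, -0.6]
grip_width: 0.0237
finger_force: 20.0
```

```bash
python3 - <<'E'
from h import *
ci=snap('wrist','w8',scale=1.25)
im=cv2.imread('pics/raw_w8.png');h=cv2.cvtColor(im,cv2.COLOR_BGR2HSV)
c=h[140:300,318];v=np.where((c[:,1]<55)&(c[:,2]>150))[0];print('near end row',v.min()+140 if len(v) else None,[t[2] for t in c[::5].tolist()])
togo(*U(-.085,-.0425),.16,183.35)
E
```

```text
near end row 280 [129, 130, 129, 125, 126, 128, 122, 126, 125, 82, 83, 119, 126, 124, 127, 126, 121, 129, 125, 122, 123, 126, 126, 127, 125, 127, 122, 128, 255, 247, 247, 251]
pos [ 0.4249 -0.3559  0.1663] yaw -155.66 tilt [ 0.0013  0.0016 -1.    ] w 0.0241 j [ 1.36  0.57 -0.96  1.84  0.55  1.03  2.17]
now axes [-0.2623  0.2248  0.0063] turn 20.99 axes after turn [-0.1643  0.3039]
```

Emit:
jog_arm(
  series=[
    [0,0,0,7],
    [0,0,0,7],
    [0,0,0,7],
    [-0.006,0.012,0,0],
    [-0.0132,0.0243,0,0],
    [-0.0132,0.0243,0,0],
    [-0.0132,0.0243,0,0],
    [-0.0132,0.0243,0,0],
    [-0.0132,0.0243,0,0],
    [-0.0132,0.0243,0,0],
    [-0.0132,0.0243,0,0],
    [-0.0132,0.0243,0,0],
    [-0.0132,0.0243,0,0],
    [-0.0132,0.0243,0,0],
    [-0.0132,0.0243,0,0],
    [-0.0132,0.0243,0,0],
    [0,0,0,0],
    [0,0,0,0],
    [0,0,0,0],
  ],
)

```text
time: 20.22
eef_pos: [0.5713, -0.0433, 0.1663]
orientation: [-0.031, 1.0, -0.0, -0.001]
force: [0.3, 0.3, -0.4]
grip_width: 0.0238
finger_force: 20.0
```

```bash
python3 - <<'E'
from h import *
ci=snap('wrist','w9',scale=1.25)
im=cv2.imread('pics/raw_w9.png');h=cv2.cvtColor(im,cv2.COLOR_BGR2HSV)
domes(ci,im,400,580)
s=robot.sense();m=R.from_quat(s['orientation']).as_matrix()
print('expected near end px',w2pix(ci,s['eef_pos']+m@[.038,0,-.0156]))
print(h[165:215,318].tolist())
togo(*U(-.085,-.0425),.07,183.35)
E
```

```text
[  400    89   180   311 28606] circle [0.6749 0.1294 0.0986] unit [0.0286 0.1236]
[ 400  158   59   75 3727] circle [0.5662 0.0451 0.0303] unit [-0.0848  0.0458]
expected near end px [315.53008047 193.24293082]
[[15, 62, 41], [24, 36, 35], [20, 38, 40], [20, 24, 32], [12, 65, 39], [11, 54, 38], [19, 57, 36], [15, 27, 38], [21, 65, 39], [20, 39, 39], [24, 33, 39], [27, 62, 37], [17, 60, 38], [19, 70, 40], [30, 31, 33], [30, 13, 38], [20, 65, 59], [19, 65, 86], [20, 65, 78], [21, 52, 79], [21, 52, 79], [14, 54, 80], [17, 60, 85], [16, 68, 83], [18, 66, 77], [21, 58, 93], [18, 68, 173], [19, 66, 197], [19, 62, 103], [18, 62, 119], [20, 60, 119], [20, 60, 120], [17, 59, 122], [16, 53, 124], [16, 64, 119], [16, 64, 123], [18, 60, 124], [17, 59, 121], [17, 59, 121], [17, 65, 122], [17, 65, 121], [18, 64, 120], [18, 66, 123], [18, 62, 119], [18, 62, 119], [18, 66, 124], [17, 62, 116], [18, 65, 118], [19, 64, 124], [18, 68, 117]]
pos [ 0.5714 -0.0442  0.1665] yaw -176.6 tilt [ 2.2e-03 -3.0e-04 -1.0e+00] w 0.0241 j [ 0.68  0.57 -0.89  1.79  0.51  1.03  1.22]
now axes [-0.0001  0.0012  0.0965] turn 0.05 axes after turn [-0.0001  0.0012]
```

Emit:
jog_arm(
  series=[
    [-0.001,0.0006,0.01,0],
    [0,0,0.02,0],
    [0,0,0.02,0],
    [0,0,0.02,0],
    [0,0,0.015,0],
    [0,0,0.005,0],
    [0,0,0.003,0],
    [0,0,0,0],
    [0,0,0,0],
  ],
)

```text
time: 21.02
eef_pos: [0.5739, -0.0427, 0.0753]
orientation: [-0.029, 1.0, -0.0, 0.001]
force: [-0.3, 0.0, -0.3]
grip_width: 0.0236
finger_force: 20.0
```

Emit:
jog_arm(
  series=[
    [0,0,0.001,0],
    [0,0,0.001,0],
    [0,0,0,0],
    [0,0,0,0],
  ],
)

```text
time: 21.35
eef_pos: [0.5735, -0.0429, 0.0729]
orientation: [-0.029, 1.0, -0.0, 0.0]
force: [-0.5, -0.5, -1.0]
grip_width: 0.0237
finger_force: 20.0
```

Emit:
jog_arm(
  series=[
    [0.0007,0,0.001,0],
    [0,0,0.001,0],
    [0,0,0,0],
    [0,0,0,0],
  ],
)

```text
time: 21.68
eef_pos: [0.5725, -0.0428, 0.0705]
orientation: [-0.029, 1.0, -0.0, -0.0]
force: [-0.6, 0.6, -1.0]
grip_width: 0.024
finger_force: 20.0
```

Emit:
jog_arm(
  series=[
    [0,0,0.001,0],
    [0,0,0.0005,0],
    [0,0,0,0],
    [0,0,0,0],
  ],
)

```text
time: 22.02
eef_pos: [0.5728, -0.0427, 0.0693]
orientation: [-0.029, 1.0, -0.0, 0.0]
force: [-1.0, 0.3, 2.2]
grip_width: 0.0238
finger_force: 20.0
```

Contact at 2 N. Releasing.

Emit:
jog_arm(
  series=[
    [0,0,0,0],
    [0,0,0,0],
    [0,0,0,0],
    [0,0,0,0],
  ],
  hand=0.05,
)

```text
time: 22.35
eef_pos: [0.5725, -0.0428, 0.0689]
orientation: [-0.029, 1.0, 0.0, -0.0]
force: [-0.3, -0.9, -0.1]
grip_width: 0.0434
finger_force: 0.0
```

Emit:
jog_arm(
  series=[
    [0,0,-0.01,0],
    [0,0,-0.02,0],
    [0,0,-0.03,0],
    [0,0,-0.03,0],
    [0,0,-0.03,0],
    [0,0,-0.02,0],
    [0,0,0,0],
    [0,0,0,0],
  ],
)

```text
time: 23.02
eef_pos: [0.5732, -0.0429, 0.2105]
orientation: [-0.029, 1.0, -0.0, 0.001]
force: [-0.1, -0.3, -0.6]
grip_width: 0.0437
finger_force: 0.0
```

```bash
python3 - <<'E'
from h import *
ci=snap('wrist','w10',scale=1.25)
part(ci,cv2.imread('pics/raw_w10.png'),.085)
print([U(-.085,y).round(4) for y in (-.1275,-.0425,.0425,.1275)])
togo(.5664,.3423,.2,-8.2)
E
```

```text
blob [ 200  126   41  126 3724] c [ 0.5764 -0.1247] size [109.5  27.9] yaw 3.3
blob [ 305  145   28   89 2396] c [ 0.5707 -0.0423] size [77.  23.1] yaw 4.0
blob [  12  269   84   71 3387] c [ 0.701  -0.2797] size [51.7 94.5] yaw -58.2
blob [ 266  306  109   34 2968] c [ 0.7    -0.0327] size [ 36.3 103.3] yaw -86.6
blob [ 535  306   52   34 1090] c [0.6867 0.1921] size [36.3 48.7] yaw -86.6
[array([ 0.5762, -0.1279]), array([ 0.5712, -0.043 ]), array([0.5663, 0.0419]), array([0.5613, 0.1267])]
pos [ 0.5723 -0.043   0.2091] yaw -176.64 tilt [ 0.e+00 -6.e-04 -1.e+00] w 0.0436 j [ 0.7   0.52 -0.92  1.76  0.47  1.1   1.26]
now axes [-0.0167  0.385   0.0089] turn 11.56 axes after turn [0.0608 0.3805]
```

View pics/w10.png

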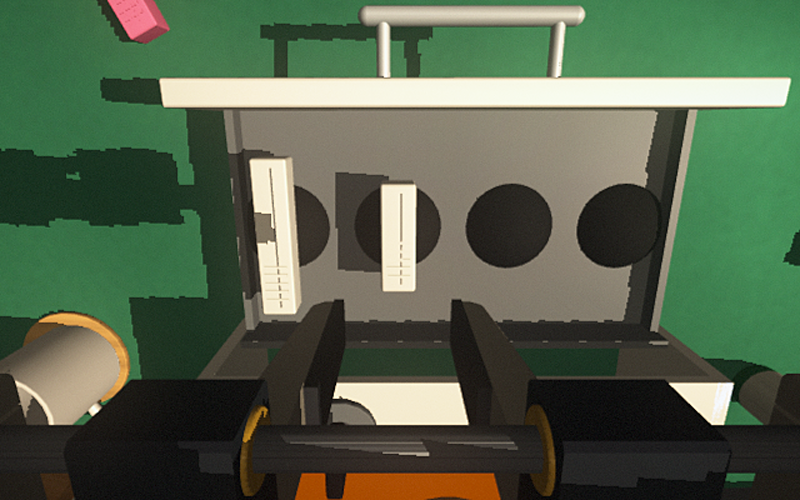

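Both clips are level on their domes, at (274,237) and (398,237). Next, the guide.

Emit:
jog_arm(
  series=[
    [0,0,0,6],
    [0,0,0,5.6],
    [0.002,0.014,0,0],
    [0.005,0.0305,0,0],
    [0.005,0.0305,0,0],
    [0.005,0.0305,0,0],
    [0.005,0.0305,0,0],
    [0.005,0.0305,0,0],
    [0.005,0.0305,0,0],
    [0.005,0.0305,0,0],
    [0.005,0.0305,0,0],
    [0.005,0.0305,0,0],
    [0.005,0.0305,0,0],
    [0.005,0.0305,0,0],
    [0.005,0.0305,0,0],
    [0,0,0,0],
    [0,0,0,0],
  ],
  hand=-0.3,
)

```text
time: 24.48
eef_pos: [0.5637, 0.3441, 0.2072]
orientation: [0.07, 0.998, -0.0, -0.002]
force: [-0.1, -1.1, 0.7]
grip_width: 0.0596
finger_force: 0.0
```

```bash
python3 - <<'E'
from h import *
ci=snap('wrist','w11',scale=1.25)
part(ci,cv2.imread('pics/raw_w11.png'),.026)
togo(.568,.3423,.006,-8.2)
E
```

```text
blob [   0   96  129   84 4039] c [0.4895 0.1091] size [125.6  79.1] yaw 81.3
blob [ 299  153   36   60 2068] c [0.5666 0.3425] size [35.1 60.8] yaw -8.8
blob [ 417  237   46   67 1428] c [0.6799 0.4632] size [82.6 30.4] yaw 32.0
blob [153 263  41  42 878] c [0.6646 0.1755] size [26.7 62.4] yaw -48.1
pos [0.5647 0.342  0.2072] yaw 171.86 tilt [ 0.0023 -0.0021 -1.    ] w 0.0598 j [-0.04  0.65 -0.84  1.54  0.51  1.18  0.45]
now axes [-0.0037  0.0011  0.2012] turn 0.06 axes after turn [-0.0037  0.0011]
```

Emit:
jog_arm(
  series=[
    [-0.002,0.0006,0.02,0.6],
    [0,0,0.03,0],
    [0,0,0.03,0],
    [0,0,0.03,0],
    [0,0,0.03,0],
    [0,0,0.03,0],
    [0,0,0.016,0],
    [0,0,0.009,0],
    [0,0,0.006,0],
    [0,0,0,0],
    [0,0,0,0],
    [0,0,0,0],
  ],
)

```text
time: 25.53
eef_pos: [0.5687, 0.3432, 0.0097]
orientation: [0.077, 0.997, 0.001, 0.001]
force: [0.1, -0.4, 0.6]
grip_width: 0.0597
finger_force: 0.0
```

Emit:
jog_arm(
  series=[
    [0,0,0,0],
    [0,0,0,0],
    [0,0,0,0],
    [0,0,0,0],
    [0,0,0,0],
  ],
  hand=1,
)

```text
time: 25.95
eef_pos: [0.5679, 0.3425, 0.0085]
orientation: [0.077, 0.997, 0.0, 0.0]
force: [-0.4, -0.6, 2.4]
grip_width: 0.0358
finger_force: 20.0
```

Emit:
jog_arm(
  series=[
    [0,0,-0.01,0],
    [0,0,-0.02,0],
    [0,0,-0.03,0],
    [0,0,-0.03,0],
    [0,0,-0.03,0],
    [0,0,-0.03,0],
    [0,0,-0.01,0],
    [0,0,0,0],
    [0,0,0,0],
  ],
)

```text
time: 26.7
eef_pos: [0.5676, 0.3421, 0.1677]
orientation: [0.077, 0.997, -0.0, 0.0]
force: [-0.7, -0.0, -1.2]
grip_width: 0.036
finger_force: 20.0
```

```bash
python3 - <<'E'
from h import *
print('d3');togo(*U(-.085,.1275),.16,183.35)
print('d2');togo(*U(-.085,.0425),.16,183.35)
E
```

```text
d3
pos [0.5676 0.3421 0.1677] yaw 171.16 tilt [-2.e-04 -6.e-04 -1.e+00] w 0.036 j [-0.05  0.69 -0.81  1.57  0.54  1.12  0.42]
now axes [-0.0268 -0.2138  0.0079] turn -12.19 axes after turn [ 0.0189 -0.2146]
d2
pos [0.5676 0.3421 0.1677] yaw 171.16 tilt [-2.e-04 -6.e-04 -1.e+00] w 0.036 j [-0.05  0.69 -0.81  1.57  0.54  1.12  0.42]
now axes [-0.0448 -0.2968  0.0079] turn -12.19 axes after turn [ 0.0189 -0.2996]
```

Emit:
jog_arm(
  series=[
    [0,0,0,-6],
    [0,0,0,-6.2],
    [0.0009,-0.0146,0,0],
    [0.0017,-0.0285,0,0],
    [0.0017,-0.0285,0,0],
    [0.0017,-0.0285,0,0],
    [0.0017,-0.0285,0,0],
    [0.0017,-0.0285,0,0],
    [0.0017,-0.0285,0,0],
    [0.0017,-0.0285,0,0],
    [0.0017,-0.0285,0,0],
    [0.0017,-0.0285,0,0],
    [0.0017,-0.0285,0,0],
    [0,0,0,0],
    [0,0,0,0],
    [0,0,0,0],
  ],
)

```text
time: 28.03
eef_pos: [0.5665, 0.0428, 0.1667]
orientation: [-0.029, 1.0, 0.001, -0.001]
force: [-0.2, 1.0, -1.1]
grip_width: 0.0356
finger_force: 20.0
```

```bash
python3 - <<'E'
from h import *
ci=snap('wrist','w12',scale=1.25)
im=cv2.imread('pics/raw_w12.png');h=cv2.cvtColor(im,cv2.COLOR_BGR2HSV)
s=robot.sense();m=R.from_quat(s['orientation']).as_matrix()
for x in (.030,.031,.032): print(x,w2pix(ci,s['eef_pos']+m@[x,0,-.0175]))
print(h[190:230,308,2].tolist(),h[190:230,326,2].tolist())
domes(ci,im,400,470)
p=U(-.085,.0425)+.001*ux;togo(*p,.07,183.35)
E
```

```text
0.03 [319.00101515 212.25804158]
0.031 [319.00041247 210.11380318]
0.032 [318.99980766 207.96203554]
[38, 38, 37, 36, 40, 34, 37, 37, 40, 62, 79, 81, 81, 76, 80, 82, 80, 83, 80, 82, 88, 99, 110, 117, 113, 114, 120, 121, 119, 119, 120, 124, 118, 121, 115, 119, 121, 121, 117, 120] [40, 41, 46, 40, 43, 40, 41, 39, 45, 63, 79, 79, 77, 78, 76, 85, 82, 81, 83, 82, 84, 96, 107, 114, 116, 113, 120, 116, 124, 121, 123, 118, 122, 122, 120, 118, 119, 122, 124, 117]
[  400    89    70   311 14713] circle [0.5409 0.7702 0.6301] unit [-0.0678  0.771 ]
pos [0.5667 0.0436 0.1671] yaw -176.55 tilt [ 0.0018  0.0011 -1.    ] w 0.0359 j [ 0.55  0.58 -0.92  1.81  0.53  1.03  1.06]
now axes [-0.0007 -0.0018  0.0971] turn 0.1 axes after turn [-0.0007 -0.0018]
```

Emit:
jog_arm(
  series=[
    [-0.0004,-0.0012,0.01,0],
    [0,0,0.02,0],
    [0,0,0.02,0],
    [0,0,0.02,0],
    [0,0,0.015,0],
    [0,0,0.005,0],
    [0,0,0.003,0],
    [0,0,0,0],
    [0,0,0,0],
    [0,0,0,0],
    [0,0,0,0],
  ],
)

```text
time: 29.0
eef_pos: [0.5686, 0.0411, 0.076]
orientation: [-0.029, 1.0, -0.0, 0.001]
force: [0.4, -0.0, -0.9]
grip_width: 0.0364
finger_force: 20.0
```

Emit:
jog_arm(
  series=[
    [0,0,0.001,0],
    [0,0,0.001,0],
    [0,0,0.001,0],
    [0,0,0,0],
    [0,0,0,0],
    [0,0,0,0],
  ],
)

```text
time: 29.5
eef_pos: [0.5679, 0.0411, 0.072]
orientation: [-0.029, 1.0, -0.0, -0.0]
force: [0.0, -0.3, -1.6]
grip_width: 0.0358
finger_force: 20.0
```

Emit:
jog_arm(
  series=[
    [0.0004,0.0006,0.001,0],
    [0,0,0.001,0],
    [0,0,0,0],
    [0,0,0,0],
  ],
)

```text
time: 29.83
eef_pos: [0.5674, 0.0418, 0.07]
orientation: [-0.029, 1.0, -0.0, -0.0]
force: [-0.7, -0.5, -1.3]
grip_width: 0.0359
finger_force: 20.0
```

Emit:
jog_arm(
  series=[
    [0,0,0.001,0],
    [0,0,0,0],
    [0,0,0,0],
  ],
)

```text
time: 30.08
eef_pos: [0.5676, 0.0418, 0.0693]
orientation: [-0.029, 1.0, -0.0, 0.0]
force: [-0.1, -0.1, 3.3]
grip_width: 0.0357
finger_force: 20.0
```

Contact at 3 N. Releasing and backing off.

Emit:
jog_arm(
  series=[
    [0,0,0,0],
    [0,0,0,0],
    [0,0,0,0],
    [0,0,0,0],
  ],
  hand=-0.2,
)

```text
time: 30.42
eef_pos: [0.5675, 0.0417, 0.0689]
orientation: [-0.029, 1.0, 0.0, -0.0]
force: [0.2, -1.0, 0.5]
grip_width: 0.0548
finger_force: 0.0
```

Emit:
jog_arm(
  series=[
    [0,0,-0.01,0],
    [0,0,-0.02,0],
    [0,0,-0.03,0],
    [0,0,-0.03,0],
    [0,0,-0.03,0],
    [0,0,-0.02,0],
    [0,0,0,0],
    [0,0,0,0],
  ],
)

```text
time: 31.08
eef_pos: [0.5681, 0.0418, 0.2105]
orientation: [-0.029, 1.0, -0.0, 0.001]
force: [-0.5, 0.6, 0.2]
grip_width: 0.0551
finger_force: 0.0
```

```bash
python3 - <<'E'
from h import *
ci=snap('wrist','w13',scale=1.25)
part(ci,cv2.imread('pics/raw_w13.png'),.086)
print([U(-.085,y).round(4) for y in (-.1275,-.0425,.0425,.1275)])
p=U(-.224,0);print(p);togo(*p,.2,93.35)
E
```

```text
blob [ 202  145   39   89 2341] c [ 0.5701 -0.0396] size [76.7 27.8] yaw 3.8
blob [ 298  157   42   70 2725] c [0.5671 0.0425] size [60.4 34.8] yaw 4.3
blob [ 109  200   43   52 1628] c [ 0.6067 -0.1193] size [47.2 33.1] yaw 3.5
blob [ 247  306  143   34 4548] c [0.6944 0.0495] size [ 36.2 136.6] yaw -86.6
[array([ 0.5762, -0.1279]), array([ 0.5712, -0.043 ]), array([0.5663, 0.0419]), array([0.5613, 0.1267])]
[ 0.42998742 -0.00868559]
pos [0.5673 0.0414 0.2092] yaw -176.65 tilt [-1.e-04 -7.e-04 -1.e+00] w 0.0549 j [ 0.58  0.53 -0.95  1.77  0.48  1.1   1.1 ]
now axes [ 0.14   -0.042   0.0092] turn -90.0 axes after turn [0.042 0.14 ]
```

View pics/w13.png

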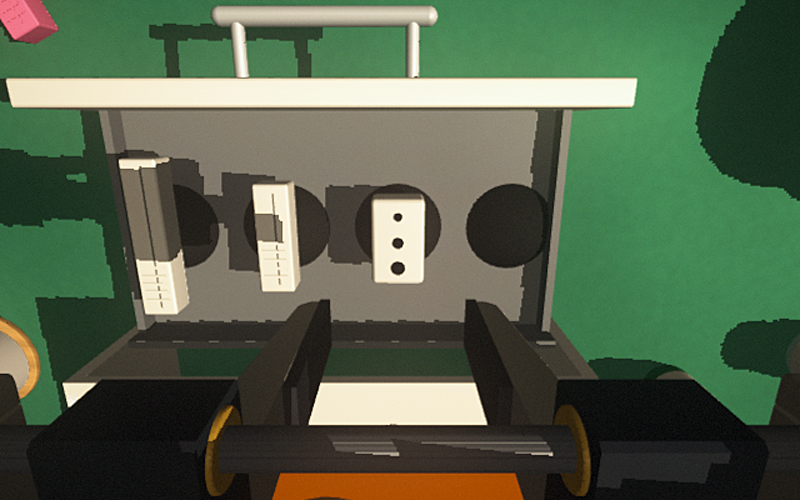

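All three parts are level on domes, at (153,237), (276,237) and (398,237). Now I'll close the fingers and come down in front of the bar.

Emit:
jog_arm(
  series=[
    [0.012,-0.003,0,0],
    [0.02,-0.005,0,0],
    [0.02,-0.005,0,0],
    [0.02,-0.005,0,0],
    [0.02,-0.005,0,0],
    [0.02,-0.005,0,0],
    [0.02,-0.005,0,0],
    [0.016,-0.005,0,0],
    [0.016,-0.004,0,0],
    [0,0,0.02,0],
    [0,0,0.03,0],
    [0,0,0.03,0],
    [0,0,0.03,0],
    [0,0,0.018,0],
    [0,0,0,0],
    [0,0,0,0],
  ],
  hand=1,
)

```text
time: 32.47
eef_pos: [0.4049, -0.0091, 0.0801]
orientation: [-0.03, 1.0, 0.001, -0.002]
force: [1.1, 0.1, 0.8]
grip_width: 0.0004
finger_force: 0.0
```

```bash
python3 - <<'E'
from h import *
im=cv2.imread('pics/raw_top0.png').astype(int);h=im[200:270,140:225];g=h.sum(2);print('shadow max red',h[:,:,2].max(), np.argwhere(h[:,:,2]>60)[:10].tolist())
p=U(-.236,0);print(p);togo(*p,.078,183.35);print(robot.sense()['force'])
E
```

```text
shadow max red 142 [[0, 0], [0, 1], [0, 2], [0, 3], [0, 4], [0, 5], [0, 6], [0, 7], [0, 8], [0, 9]]
[ 0.41800782 -0.00938639]
pos [ 0.4049 -0.0091  0.0801] yaw -176.56 tilt [ 0.0036  0.0016 -1.    ] w 0.0004 j [ 0.72  0.46 -0.91  2.23  0.56  0.7   1.05]
now axes [-0.0131 -0.001   0.0021] turn 0.09 axes after turn [-0.0131 -0.001 ]
[1.07788012 0.05584056 0.75500847]
```

```bash
python3 - <<'E'
import cv2
for n,(a,b,c,d) in {'raw_top0':(212,258,158,214)}.items():
    h=cv2.imread(f'pics/{n}.png')[a:b,c:d];print(h.reshape(-1,3).max(0),h.reshape(-1,3).mean(0))
E
```

```text
[ 78 103  69] [41.00892857 52.38392857 36.72787267]
```

Emit:
jog_arm(
  series=[
    [-0.002,-0.0005,0,0],
    [-0.002,0,0,0],
    [-0.002,0,0,0],
    [-0.0015,0,0,0],
    [-0.001,0,0,0],
    [-0.001,0,0,0],
    [-0.001,0,0,0],
    [-0.001,0,0,0],
    [-0.001,0,0,0],
    [-0.001,0,0,0],
    [-0.001,0,0,0],
  ],
)

```text
time: 33.38
eef_pos: [0.4203, -0.0096, 0.0809]
orientation: [-0.029, 1.0, -0.0, -0.001]
force: [-1.6, -1.1, 1.5]
grip_width: 0.0004
finger_force: 1.0
```

Emit:
jog_arm(
  series=[
    [-0.001,0,0,0],
    [-0.0013,0,0,0],
    [-0.0016,0,0,0],
    [-0.002,0,0,0],
    [-0.0023,0,0,0],
    [-0.0026,0,0,0],
    [-0.003,0,0,0],
    [-0.003,0,0,0],
    [-0.003,0,0,0],
    [-0.003,0,0,0],
    [-0.003,0,0,0],
    [-0.003,0,0,0],
    [-0.003,0,0,0],
    [-0.003,0,0,0],
    [-0.003,0,0,0],
    [-0.003,0,0,0],
    [-0.003,0,0,0],
    [-0.003,0,0,0],
    [-0.003,0,0,0],
    [-0.003,0,0,0],
  ],
)

```text
time: 35.05
eef_pos: [0.4737, -0.0063, 0.081]
orientation: [-0.029, 1.0, -0.0, -0.0]
force: [-1.9, -1.3, -0.7]
grip_width: 0.0005
finger_force: 1.1
```

Emit:
jog_arm(
  series=[
    [-0.003,0,0,0],
    [-0.003,0,0,0],
    [-0.003,0,0,0],
    [-0.003,0,0,0],
    [-0.003,0,0,0],
    [-0.003,0,0,0],
    [-0.003,0,0,0],
    [-0.003,0,0,0],
    [-0.003,0,0,0],
    [-0.003,0,0,0],
    [-0.003,0,0,0],
    [-0.003,0,0,0],
    [-0.003,0,0,0],
    [-0.003,0,0,0],
    [-0.003,0,0,0],
    [-0.003,0,0,0],
    [-0.003,0,0,0],
    [-0.003,0,0,0],
    [-0.003,0,0,0],
    [-0.003,0,0,0],
  ],
)

```text
time: 36.72
eef_pos: [0.5337, -0.0028, 0.081]
orientation: [-0.029, 1.0, -0.0, -0.0]
force: [-2.1, -0.9, 0.3]
grip_width: 0.0006
finger_force: 1.1
```

```bash
python3 - <<'E'
from h import *
togo(*U(-.066,0),.08,183.35);print(robot.sense()['force'])
ci=cams.camera_info('scene');im=cams.snapshot('scene')[:,:,::-1];cv2.imwrite('pics/raw_s1.png',im)
E
```

```text
pos [ 0.5337 -0.0028  0.081 ] yaw -176.64 tilt [ 0. -0. -1.] w 0.0006 j [ 0.58  0.63 -0.83  1.95  0.62  0.84  1.05]
now axes [-0.0542  0.0002  0.001 ] turn 0.01 axes after turn [-0.0542  0.0002]
[-2.07041828 -0.90567972  0.32583889]
```

Pushing steadily with a 2 N reaction. Continuing and slowing toward the stop.

Emit:
jog_arm(
  series=[
    [-0.003,0,0,0],
    [-0.003,0,0,0],
    [-0.003,0,0,0],
    [-0.003,0,0,0],
    [-0.003,0,0,0],
    [-0.003,0,0,0],
    [-0.003,0,0,0],
    [-0.003,0,0,0],
    [-0.003,0,0,0],
    [-0.003,0,0,0],
    [-0.003,0,0,0],
    [-0.0025,0,0,0],
    [-0.0025,0,0,0],
    [-0.002,0,0,0],
    [-0.0015,0,0,0],
    [-0.001,0,0,0],
    [-0.001,0,0,0],
    [-0.001,0,0,0],
    [-0.001,0,0,0],
    [-0.001,0,0,0],
  ],
)

```text
time: 38.43
eef_pos: [0.5798, -0.0, 0.0811]
orientation: [-0.029, 1.0, 0.0, -0.0]
force: [-2.2, -0.4, 1.5]
grip_width: 0.0004
finger_force: 1.0
```

Emit:
jog_arm(
  series=[
    [-0.001,0,0,0],
    [-0.001,0,0,0],
    [-0.001,0,0,0],
    [-0.001,0,0,0],
  ],
)

```text
time: 38.77
eef_pos: [0.5839, 0.0002, 0.0811]
orientation: [-0.029, 1.0, 0.0, 0.0]
force: [-3.0, 0.6, 1.5]
grip_width: 0.0002
finger_force: 1.0
```

Emit:
jog_arm(
  series=[
    [-0.001,0,0,0],
    [-0.001,0,0,0],
    [-0.001,0,0,0],
    [0,0,0,0],
  ],
)

```text
time: 39.1
eef_pos: [0.5871, 0.0004, 0.0811]
orientation: [-0.029, 1.0, 0.0, 0.0]
force: [-0.6, -0.3, 1.6]
grip_width: 0.0006
finger_force: 0.6
```

Emit:
jog_arm(
  series=[
    [-0.001,0,0,0],
    [-0.001,0,0,0],
    [-0.001,0,0,0],
    [0,0,0,0],
  ],
)

```text
time: 39.43
eef_pos: [0.5876, 0.0004, 0.0809]
orientation: [-0.029, 1.0, -0.001, -0.002]
force: [-8.3, -0.9, 8.1]
grip_width: 0.0007
finger_force: 4.2
```

The drawer reached its stop: 8 N at an unmoving position. Backing off and rising to look at the key.

Emit:
jog_arm(
  series=[
    [0.004,0,0,0],
    [0.01,0,0,0],
    [0.01,0,0,0],
    [0,0,-0.02,0],
    [0,0,-0.03,0],
    [0,0,-0.03,0],
    [0,0,-0.03,0],
    [0,0,-0.03,0],
    [0,0,-0.03,0],
    [-0.02,-0.01,0,0],
    [-0.03,-0.02,0,0],
    [-0.03,-0.02,0,0],
    [-0.03,-0.015,0,0],
    [-0.015,-0.013,0,0],
    [0,0,0,0],
    [0,0,0,0],
  ],
  hand=0.3,
)

```text
time: 40.77
eef_pos: [0.6949, -0.0719, 0.2501]
orientation: [-0.029, 1.0, 0.0, -0.0]
force: [-1.0, 0.6, 0.2]
grip_width: 0.0321
finger_force: 0.0
```

```bash
python3 - <<'E'
from h import *
ci=snap('wrist','w14',scale=1.25)
s=robot.sense();print('TCP axis px at z .167',(w2pix(ci,[*s['eef_pos'][:2],.167])*1.25).round(1))
togo(.69,-.072,.147,183.35)
E
```

```text
TCP axis px at z .167 [398.7 260.1]
pos [ 0.6943 -0.0708  0.2507] yaw -176.6 tilt [ 7.e-04  6.e-04 -1.e+00] w 0.0322 j [ 0.58  0.69 -0.87  1.39  0.53  1.3   1.32]
now axes [ 0.0043 -0.001   0.1037] turn 0.05 axes after turn [ 0.0043 -0.001 ]
```

View pics/w14.png

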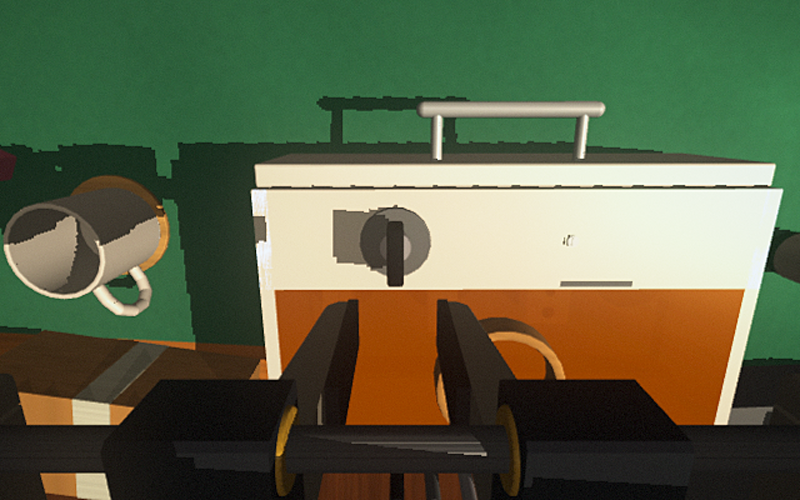

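```bash
python3 - <<'E'
from h import *
ci=cams.camera_info('wrist')
def c(u,v,z): 
    p=pix2w(ci,(u+.5)/1.25-.5,(v+.5)/1.25-.5,z)[:2];d=p-O;return p.round(4),np.round([d@ux,d@uy],4)
print('rear top',c(396,286,.167),'front top',c(396,222,.167),'disc',c(395,241,.141),c(395,241,.13),'gap',c(396,186,.125))
for x in (.038,.040,.042,.044):
    p=U(x,-.075);print(x,[(w2pix(ci,[*(p+k*ux),z])*1.25).round(0) for k in(-.018,.018) for z in (.141,.167)])
im=cv2.imread('pics/raw_w14.png');print(im[170:235,316].max(1).tolist())
E
```

```text
rear top (array([ 0.7102, -0.0704]), array([ 0.0521, -0.0779])) front top (array([ 0.671 , -0.0727]), array([ 0.0128, -0.0779])) disc (array([ 0.6892, -0.0723]), array([ 0.031 , -0.0786])) (array([ 0.692 , -0.0722]), array([ 0.0339, -0.0787])) gap (array([ 0.656 , -0.0736]), array([-0.0021, -0.078 ]))
0.038 [array([401., 224.]), array([401., 234.]), array([400., 278.]), array([401., 292.])]
0.04 [array([401., 227.]), array([401., 237.]), array([400., 280.]), array([401., 295.])]
0.042 [array([401., 230.]), array([401., 241.]), array([400., 283.]), array([401., 298.])]
0.044 [array([401., 233.]), array([401., 244.]), array([400., 286.]), array([401., 301.])]
[120, 127, 124, 123, 127, 128, 112, 41, 47, 52, 53, 55, 46, 53, 52, 56, 55, 56, 59, 55, 53, 53, 59, 55, 58, 53, 55, 54, 57, 53, 54, 55, 55, 53, 54, 53, 58, 53, 49, 53, 53, 51, 54, 54, 53, 55, 52, 51, 54, 51, 49, 52, 53, 48, 51, 51, 48, 46, 40, 166, 255, 238, 154, 160, 166]
```

The key's grip is upright at col 396, rows 222–286, so its axis is near (0.692, -0.072). Descending on it.

Emit:
jog_arm(
  series=[
    [0.0024,-0.0004,0.01,0],
    [0,0,0.02,0],
    [0,0,0.02,0],
    [0,0,0.02,0],
    [0,0,0.015,0],
    [0,0,0.01,0],
    [0,0,0.005,0],
    [0,0,0.003,0],
    [0,0,0,0],
    [0,0,0,0],
  ],
)

```text
time: 41.65
eef_pos: [0.6933, -0.0718, 0.149]
orientation: [-0.029, 1.0, -0.0, 0.001]
force: [-0.5, 0.3, -0.5]
grip_width: 0.0318
finger_force: 0.0
```

Emit:
jog_arm(
  series=[
    [0,0,0,0],
    [0,0,0,0],
    [0,0,0,0],
    [0,0,0,0],
    [0,0,0,0],
  ],
  hand=1,
  squeeze=20,
)

```text
time: 42.07
eef_pos: [0.6932, -0.0733, 0.1486]
orientation: [-0.029, 1.0, -0.001, 0.0]
force: [0.6, -2.0, 3.1]
grip_width: 0.01
finger_force: 20.0
```

Emit:
jog_arm(
  series=[
    [0,-0.001,0,2],
    [0,0,0,4],
    [0,0,0,4],
    [0,0,0,4],
    [0,0,0,4],
    [0,0,0,4],
    [0,0,0,4],
    [0,0,0,4],
    [0,0,0,4],
    [0,0,0,4],
    [0,0,0,4],
    [0,0,0,4],
    [0,0,0,4],
    [0,0,0,4],
    [0,0,0,4],
    [0,0,0,4],
    [0,0,0,4],
  ],
)

```text
time: 43.48
eef_pos: [0.6933, -0.0732, 0.1486]
orientation: [0.521, 0.853, 0.0, 0.001]
force: [0.2, -1.0, 0.5]
grip_width: 0.0099
finger_force: 20.0
```

```bash
python3 - <<'E'
from h import *
s=robot.sense();print(s['torque']);togo(.692,-.072,.148,183.35)
E
```

```text
[-0.35342778 -0.13376819  0.19377386]
pos [ 0.6933 -0.0732  0.1486] yaw 117.19 tilt [-9.e-04  8.e-04 -1.e+00] w 0.0099 j [ 0.43  0.69 -0.57  1.5   0.4   1.07  0.24]
now axes [ 0.0016 -0.0006  0.0006] turn -66.16 axes after turn [0.0012 0.0013]
```

Emit:
jog_arm(
  series=[
    [0,0,0,2],
    [0,0,0,2],
    [0,0,0,1],
    [0,0,0,0],
    [0,0,0,0],
    [0,0,0,0],
  ],
)

```text
time: 43.98
eef_pos: [0.6933, -0.0732, 0.1486]
orientation: [0.556, 0.831, 0.0, 0.001]
force: [0.8, -2.1, 4.0]
grip_width: 0.0097
finger_force: 20.3
```

```bash
python3 - <<'E'
from h import *
s=robot.sense();print(s['torque']);togo(.692,-.072,.148,183.35)
E
```

```text
[-0.52533277 -0.17274244  0.39444064]
pos [ 0.6933 -0.0732  0.1486] yaw 112.41 tilt [-7.e-04  9.e-04 -1.e+00] w 0.0097 j [ 0.42  0.69 -0.55  1.5   0.39  1.06  0.17]
now axes [ 0.0016 -0.0007  0.0006] turn -70.94 axes after turn [0.0012 0.0012]
```

At the stop: torque is well above the spring's. Turning back with the spring, then releasing and retracting.

Emit:
jog_arm(
  series=[
    [0,0,0,-3],
    [0,0,0,-4],
    [0,0,0,-4],
    [0,0,0,-4],
    [0,0,0,-4],
    [0,0,0,-4],
    [0,0,0,-4],
    [0,0,0,-4],
    [0,0,0,-4],
    [0,0,0,-4],
    [0,0,0,-4],
    [0,0,0,-4],
    [0,0,0,-4],
    [0,0,0,-4],
    [0,0,0,-4],
    [0,0,0,-4],
    [0,0,0,-4],
    [0,0,0,-4],
    [0,0,0,0],
    [0,0,0,0],
  ],
)

```text
time: 45.65
eef_pos: [0.6932, -0.0734, 0.1486]
orientation: [-0.029, 1.0, 0.0, 0.0]
force: [0.4, -2.0, 4.3]
grip_width: 0.0098
finger_force: 20.0
```

Emit:
jog_arm(
  series=[
    [0,0,0,0],
    [0,0,0,0],
    [0,0,0,0],
    [0,0,0,0],
    [0,0,0,0],
    [0,0,-0.02,0],
    [0,0,-0.03,0],
    [0,0,-0.03,0],
    [0,0,-0.03,0],
    [0,0,0,0],
    [0,0,0,0],
  ],
  hand=0.2,
)

```text
time: 46.57
eef_pos: [0.6937, -0.0725, 0.2601]
orientation: [-0.029, 1.0, -0.0, 0.002]
force: [-0.4, -0.5, -0.5]
grip_width: 0.0367
finger_force: 0.0
```

```bash
python3 - <<'E'
from h import *
ci=cams.camera_info('wrist');a=cams.snapshot('wrist')[:,:,::-1]
togo(.692,-.072,.148,183.35)
# a later scene crop of the unit beside it
b=cams.snapshot('scene')[:,:,::-1][180:320,190:360]
b=cv2.resize(b,None,fx=2.2,fy=2.2,interpolation=cv2.INTER_CUBIC)
a=cv2.resize(a[120:330,200:460],None,fx=1.6,fy=1.6)
h=max(a.shape[0],b.shape[0]);pad=lambda i:cv2.copyMakeBorder(i,0,h-i.shape[0],0,0,cv2.BORDER_CONSTANT)
cv2.imwrite('pics/fin.png',np.hstack([pad(a),pad(b)]));print(np.hstack([pad(a),pad(b)]).shape)
E
```

```text
pos [ 0.6928 -0.0729  0.2582] yaw -176.63 tilt [-4.e-04 -5.e-04 -1.e+00] w 0.0365 j [ 0.59  0.68 -0.87  1.39  0.52  1.31  1.33]
now axes [0.0008 0.001  0.1102] turn 0.02 axes after turn [0.0008 0.001 ]
(336, 790, 3)
```

View pics/fin.png

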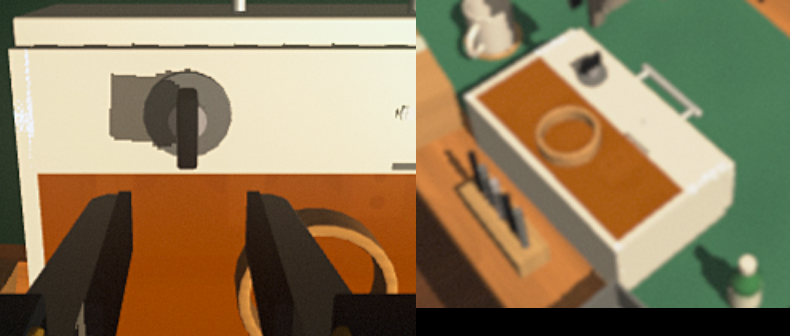

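The key is back in line (left, col 187) and the drawer is shut flush. The amber top hides the parts, so I can't see them from here. They were last seen level, and the push met only about 2 N. Handing in.

```bash
python3 -c "
from workcell import job
print(job.job_done())"
```

```text
the job is handed in; nothing more can be done
None
```

The job is handed in, with no verdict returned: the drawer went home on a gentle push, the key was turned to its stop and is back at rest, and all three white parts on the mat (clip_long, clip_short, guide; no winder was there) sat level on domes before closing, but I couldn't see them through the amber top afterwards.

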